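# Pack the reconditioned modules and pin the transit case shut

## Task

Pack every car module lying on the bench (fuse box, control unit, ignition lock; one to three of them are there) into the blue transit case, each standing upright on the floor of a bay of its own. Then fold the lid fully down, and lock it: push a lynch pin fully home through the cross hole of each of the two studs and swing its wire loop over the stud's end until it snaps shut. Leave the other things on the bench where they are.

Things in the scene. Friction and masses are not known exactly. Their poses are not given: they have to be found in the camera images.
- case: fixed blue steel transit case, 165 (x) x 244 (y) x 75 (z) mm. Origin: centre of its underside, on the bench; x points from the front (the side with the two studs, nearest the robot) to the hinge side. Walls 5 mm, inner floor 5 mm above the bench. Two black dividers, 4 mm thick, rising 40 mm from the floor, along x at y = +-39.5 mm, make three bays of 75 x 155 mm.
- bay0 (a point): centre of the floor of the left (+y) bay of the case (5 mm above the bench)
- bay1 (a point): centre of the floor of the middle bay of the case (5 mm above the bench)
- bay2 (a point): centre of the floor of the right (-y) bay of the case (5 mm above the bench)
- lid (a joint): opening angle of the lid: 0 = shut flat on the rim, pi/2 = upright, up to 1.9. Stiff friction hinge along the case's y at the top of the far wall: it stays at any angle; 1 to 7 N at the front edge turn it. Plate 165 (from the hinge) x 244 x 6 mm; shut, its top is 81.5 mm above the bench. Two forked lugs, 36 mm long, 10 mm thick, on its front edge straddle the studs (tops at 85.5 mm).
- lid_hinge (a point): the middle of the lid's hinge line (underside of the lid, 75.5 mm above the bench)
- stud0 (a point): centre of the cross hole of the left (+y) upright steel stud at the front of the case. Stud 20 mm thick, 100 mm in front of the case's centre and 75 mm to its left; it ends 18 mm above this point (hole 97, top 115 mm above the bench). The hole, 12.4 mm wide, goes right through along the case's y; a pin may enter from either side and rocks up to about 0.2 rad in it.
- stud1 (a point): centre of the cross hole of the right (-y) upright steel stud at the front of the case. Stud 20 mm thick, 100 mm in front of the case's centre and 75 mm to its right; it ends 18 mm above this point (hole 97, top 115 mm above the bench). The hole, 12.4 mm wide, goes right through along the case's y; a pin may enter from either side and rocks up to about 0.2 rad in it.
- fusebox: a car fuse box, black with coloured fuses, 104 (x) x 58 (y) x 30 mm, with a grey block 56 (x) x 32 (y) x 28 mm on the middle of its top (58 mm high in all), to be gripped across y; 0.22 to 0.4 kg. Origin: centre of its underside; x along its length.
- ecu: a car control unit, finned aluminium, 110 (x) x 58 (y) x 30 mm, with a black plug block 60 (x) x 34 (y) x 28 mm on the middle of its top (58 mm high in all), to be gripped across y; 0.28 to 0.5 kg. Origin: centre of its underside; x along its length.
- lockbody: an ignition lock, dark steel body 100 (x) x 56 (y) x 30 mm, with a white block 52 (x) x 30 (y) x 28 mm on the middle of its top (58 mm high in all), to be gripped across y, and a lock barrel at each end of the block (to x = -57 and +48 mm); 0.3 to 0.55 kg. Origin: centre of its underside; x along its length.
- pin0: brass lynch pin with a steel wire loop, 145 mm long lying with the loop open, 0.12 kg. Origin: on the pin's axis in the square head, 8 mm above what it lies on; x along the shank to its tip, z up (keep it up). Head 16 x 16 mm, from x = -18 to 12 mm; grip it across y at the origin, ahead of the loop's wires. Shank 10 mm thick to x = 38 mm, tapering to 4 mm at the tip, x = 50 mm. Loop hinge: along y at x = -17 mm.
- pin0_loop (a joint): angle of that pin's wire loop: 0 = open, folded straight back (-x), as at first; pi/2 = standing up (+z); pi = shut, forward along both sides of the shank and round its tip. It swings only through +z. An over-centre spring pulls it to the nearer end (0.08 N m, 1 N at the bar, none at pi/2): it snaps open or shut. 5.2 mm wire, loop 45 mm wide outside, 35 mm inside.
- pin0_bar (a point): middle of the straight 20 mm long cross bar (5.2 mm thick, along the pin's y) at the far end of the loop, 75 mm from the loop's hinge line.
- pin0_seat (a point): the point of the shank, 23 mm from the pin's origin, that lies at the centre of a stud's cross hole when the pin is pushed home (the head 1 mm from the stud)
- pin1: brass lynch pin with a steel wire loop, 145 mm long lying with the loop open, 0.12 kg. Origin: on the pin's axis in the square head, 8 mm above what it lies on; x along the shank to its tip, z up (keep it up). Head 16 x 16 mm, from x = -18 to 12 mm; grip it across y at the origin, ahead of the loop's wires. Shank 10 mm thick to x = 38 mm, tapering to 4 mm at the tip, x = 50 mm. Loop hinge: along y at x = -17 mm.
- pin1_loop (a joint): angle of that pin's wire loop: 0 = open, folded straight back (-x), as at first; pi/2 = standing up (+z); pi = shut, forward along both sides of the shank and round its tip. It swings only through +z. An over-centre spring pulls it to the nearer end (0.08 N m, 1 N at the bar, none at pi/2): it snaps open or shut. 5.2 mm wire, loop 45 mm wide outside, 35 mm inside.
- pin1_bar (a point): middle of the straight 20 mm long cross bar (5.2 mm thick, along the pin's y) at the far end of the loop, 75 mm from the loop's hinge line.
- pin1_seat (a point): the point of the shank, 23 mm from the pin's origin, that lies at the centre of a stud's cross hole when the pin is pushed home (the head 1 mm from the stud)
- gauge: bystander: a round black gauge with a white dial, 72 mm across, 18 mm high; origin at the centre of its underside
- key: bystander: a car key with a black fob, 98 mm long, lying on the bench
- screwdriver: bystander: a screwdriver lying on the bench
- mug: bystander: a white mug, 80 mm across, 95 mm high
- spray: bystander: a yellow spray can, 62 mm across, 175 mm high

How it is judged:
On the way, in this order (a step that is already met when the one before it is completed fails the run):
1. every module that is there lies upright on the floor of the case (x of fusebox in the frame of case between -0.075 and 0.075 m and y of fusebox in the frame of case between -0.115 and 0.115 m and z of each of fusebox, ecu, lockbody in the frame of case below 0.011 m and angle between each of fusebox, ecu, lockbody's own z axis and vertical below 0.12 rad and linear speed of each of fusebox, ecu, lockbody below 0.03 m/s and x of ecu in the frame of case between -0.075 and 0.075 m and y of ecu in the frame of case between -0.115 and 0.115 m and x of lockbody in the frame of case between -0.075 and 0.075 m and y of lockbody in the frame of case between -0.115 and 0.115 m), for 0.2 s.
2. the lid is folded fully down (value of joint lid below 0.05 rad), for 0.2 s.
At the end, for the whole second after the job is handed in: Each module there lies upright (0.12 rad) on the case floor (within 6 mm); the lid is shut (within 0.05 rad); each stud holds a pin, home within 8 mm (seat point to hole centre) and along the hole within 0.35 rad (its play), its loop swung over the stud past 2.8 rad; all at rest (all of step 1 and value of joint lid below 0.05 rad and ((distance between pin0_seat and stud0 below 0.008 m and angle between the x axis of pin0 and the y axis of case, either way round below 0.35 rad and value of joint pin0_loop above 2.8 rad and linear speed of pin0 below 0.03 m/s) or (distance between pin1_seat and stud0 below 0.008 m and angle between the x axis of pin1 and the y axis of case, either way round below 0.35 rad and value of joint pin1_loop above 2.8 rad and linear speed of pin1 below 0.03 m/s)) and ((distance between pin0_seat and stud1 below 0.008 m and angle between the x axis of pin0 and the y axis of case, either way round below 0.35 rad and value of joint pin0_loop above 2.8 rad and linear speed of pin0 below 0.03 m/s) or (distance between pin1_seat and stud1 below 0.008 m and angle between the x axis of pin1 and the y axis of case, either way round below 0.35 rad and value of joint pin1_loop above 2.8 rad and linear speed of pin1 below 0.03 m/s))); the robot touches nothing.
It fails at once if the gauge is pushed more than 30 mm aside (distance of gauge from where it was at the start of the episode above 0.03 m).
It fails at once if the key is pushed more than 30 mm aside (distance of key from where it was at the start of the episode above 0.03 m).
It fails at once if the screwdriver is pushed more than 30 mm aside (distance of screwdriver from where it was at the start of the episode above 0.03 m).
It fails at once if the mug is pushed more than 30 mm aside (distance of mug from where it was at the start of the episode above 0.03 m).
It fails at once if the spray is pushed more than 30 mm aside (distance of spray from where it was at the start of the episode above 0.03 m).
Of fusebox, ecu, lockbody only 1 to 3 are there at a start; the rules pass over those that are not, and their reading is None.
At some moment in a run one of fusebox, ecu, lockbody, pin0, pin1 may be knocked a few centimetres aside while the robot is not near it.
Once in a run the grip may slacken for a moment while it holds something.
It also fails if it takes over 210 s, if anything falls off the work surface, if the arm or the gripper's body presses on something with over 40 N, if the wrist force passes 120 N, or if a joint passes its speed limit or range.

## Robot

A 6-joint arm with a two-finger parallel gripper is mounted at the origin on the work surface. World frame = base frame: x ahead of the robot, y to its left, z up, the work surface at z = 0. Lengths are in m, angles in rad, forces in N, time in s.
With the tool pointing down it reaches from about 0.325 to 0.9 m from the base axis. Payload 6.1 kg.
Tool frame: the origin (TCP) lies at the very end of the fingers, on their centre line; the grasp point (between the pads) lies 19 mm behind it; z points along the fingers, y is the line along which they close (so a half turn about z gives the same grasp; the last joint's range is limited). The gripper opens to 85 mm and grips with 20 to 120 N. Pads are 22 mm wide; open, the fingers measure 114 mm over their backs; the gripper's body (76 mm by 85 mm) begins 54 mm behind the grasp point. The pads swing forward as they close: fully open they stand 13 mm farther back than shut.
Start: joints at [1.13, 0.22, 1.526, -0, 1.395, -0.126], TCP at [0.194, 0.594, 0.231] pointing down, gripper open.
Joint ranges: [-2.98, 2.98], [-0.91, 2.08], [0.09, 2.57], [-1.24, 4.39], [0.2, 2.65], [-2.68, 2.68]. Speed limits (rad/s): [2.57, 2.57, 3.01, 3.14, 3.14, 3.14].

## Interface

Orientations are given as a unit quaternion [x, y, z, w].
In Python, from rig import r, vision gives the robot as it stands. The module is installed in compiled form; this text tells all that it offers.
- The arm moves only by the shell command python3 -m creep 'ROWS'. ROWS is JSON, a list that holds one entry, the list of rows, each a list of 7 numbers: the closure, from 0 (fully open) to 1 (shut), then the shift along the tool's x, y, z in units of 0.4 m (1.0 is 0.4 m), then the turn, a rotation vector about the tool's x, y, z in units of 5 degrees (1.0 is 5 degrees). A call has exactly 5 rows; each row shifts and turns the commanded pose from where the row before left it, along the tool's axes as they then stand; what a row does not reach is not made up. A row lasts 1/8 s, in which the tool goes at most 62.5 mm and 10.7 degrees, less where a joint would pass 70% of its speed; a pose out of reach is approached as far as the arm can. A call with a number of a shift or a turn outside -1 to 1 is refused whole. A call with a gripper value outside its range is refused whole. The fingers move at their own pace and stop on an object; the grip force is fixed at half the most. Time passes only in rows, so rows that do not move let the fingers close, or fill a call up. It gives the time, the measured TCP pose, the force, the opening and the grip force at its end, in the units of the state.
- r.get_state(): the state, without advancing time (a new reading comes with each control period).
- vision.capture(name): name is "scene" or "top" or "wrist"; returns the picture (400x640x3 uint8, red, green, blue); there is no depth.
- vision.get_calibration(name): a dict with "fx", "fy", "cx", "cy" (pixels), "R" (3x3) and "t" (3): a world point X has camera coordinates R X + t. Camera axes: x right, y down, z forward; pixel columns grow to the right and rows downward; lengths in m; the calibration is good to about 2 mm. A picture is of the moment at which its call begins: read the wrist's pose just before it. get_calibration takes no time and is no camera call; for the wrist camera it gives the pose at the moment of the call.
- r.job_done(): hands the job in; it is judged then, once.
The state is a dict: "time": time; "qpos": joint angles; "qvel": joint speeds; "tau": joint torques, N m; "position": TCP position; "orientation": TCP orientation; "contact_force": force on the tool from outside, world axes, zero at the start; "torque": the same for the moment, N m; "opening": opening from 0.0 (shut) to 1.0 (fully open); "gripper_force": force on a finger pad.
Only numpy, scipy, OpenCV 4.12 (cv2) and the standard library are available. Lean on these libraries where they do the work, as an engineer would, in place of code of your own. Each camera call takes 0.05 s, during which the arm holds its last target. There are 200 camera calls.

## Working session

There is one attempt and no reset: what is moved stays moved. The work goes in short steps, Python scripts to look and compute and a shell command to move; the robot and the scene stay as the last step left them, time stands still between calls to the robot, and variables do not carry over. Pictures are saved under pics/ and viewed, at most 14 in all, crops included, and the job is handed in when it is done.

```bash
mkdir -p pics; ls
python3 - <<'E'
from rig import r, vision
import cv2
s=r.get_state();print(s)
for n in("scene","top"):
    im=vision.capture(n);cv2.imwrite(f"pics/{n}0.png",cv2.resize(im[:,:,::-1],None,fx=1.25,fy=1.25));cv2.imwrite(f"{n}0raw.png",im[:,:,::-1]);print(n,vision.get_calibration(n))
E
```

```text
pics
{'time': 0.0, 'qpos': array([ 1.12990702e+00,  2.21241689e-01,  1.52762038e+00,  1.14014257e-05,
        1.39474084e+00, -1.26131370e-01]), 'qvel': array([-0.0009349 ,  0.0004405 ,  0.00107108, -0.00030285, -0.00033893,
       -0.00044822]), 'tau': array([ 1.21125677e-04, -4.96905220e+01, -3.89394128e+01, -3.01398777e-04,
        1.13017304e-02, -3.83904279e-06]), 'position': array([0.19324203, 0.59372034, 0.23018473]), 'orientation': array([ 1.56731021e-01,  9.87640814e-01, -9.63432680e-04, -2.86549490e-04]), 'contact_force': array([-0.75078848, -0.46429396, -0.26681926]), 'torque': array([ 0.02083526,  0.01925697, -0.04254822]), 'gripper_force': 0.0, 'opening': 0.9980105447861463}
scene {'fx': 490.2821822098291, 'fy': 490.2821822098291, 'cx': 323.0403616944068, 'cy': 197.46075691085318, 'R': array([[ 0.84223028,  0.53887846,  0.01606722],
       [ 0.36752515, -0.5521023 , -0.74840385],
       [-0.39442796,  0.63623349, -0.66304866]]), 't': array([-0.43151525, -0.12590163,  1.6019971 ])}
top {'fx': 372.06064171322237, 'fy': 372.06064171322237, 'cx': 317.57450484660944, 'cy': 197.80956470665498, 'R': array([[ 0.00377068, -0.9998558 ,  0.01655785],
       [-0.9846929 , -0.00659785, -0.17417337],
       [ 0.1742575 , -0.01564764, -0.98457579]]), 't': array([0.00134152, 0.54919717, 0.92306137])}
```

View pics/scene0.png

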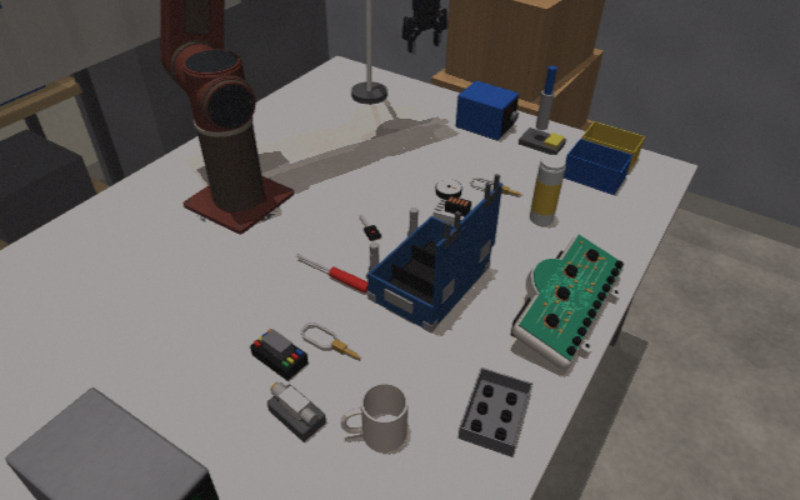

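View pics/top0.png

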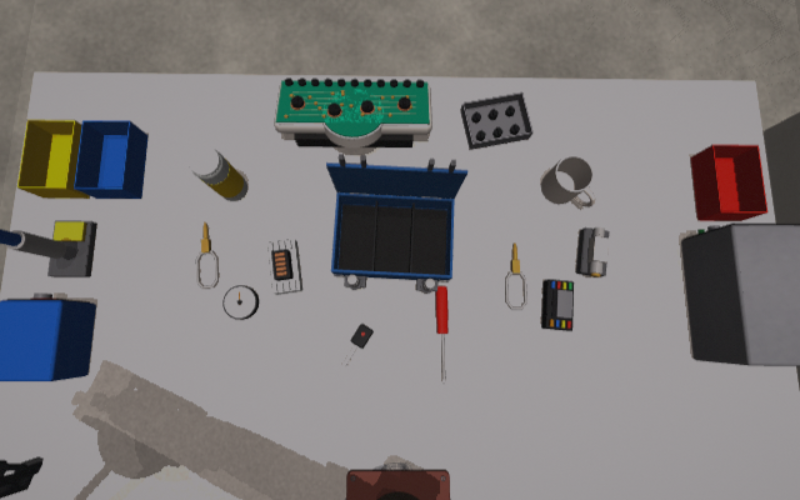

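```bash
python3 - <<'E'
import cv2,numpy as np
im=cv2.imread("top0raw.png");c=np.zeros((600,800,3),np.uint8)
def put(x0,y0,w,h,X,Y):
    c[Y:Y+4*h,X:X+4*w]=cv2.resize(im[y0:y0+h,x0:x0+w],None,fx=4,fy=4,interpolation=cv2.INTER_CUBIC)
put(155,176,90,55,0,0);put(400,176,90,95,0,220);put(262,125,110,115,360,0)
cv2.imwrite("pics/comp.png",c)
E
cat > h.py <<'E'
import numpy as np,cv2,os
from scipy.spatial.transform import Rotation as R
from rig import r,vision
def unproj(cal,px,z):
    px=np.atleast_2d(px).astype(float)
    d=np.c_[(px[:,0]-cal["cx"])/cal["fx"],(px[:,1]-cal["cy"])/cal["fy"],np.ones(len(px))]@np.array(cal["R"])
    o=-np.array(cal["R"]).T@np.array(cal["t"])
    return o+d*((z-o[2])/d[:,2])[:,None]
def proj(cal,X):
    c=np.atleast_2d(X)@np.array(cal["R"]).T+cal["t"]
    return c[:,:2]/c[:,2:]*[cal["fx"],cal["fy"]]+[cal["cx"],cal["cy"]]
def down(yaw): # tool y axis (closing) at world angle yaw, z down
    y=np.array([np.cos(yaw),np.sin(yaw),0]);z=np.array([0,0,-1.]);return R.from_matrix(np.c_[np.cross(y,z),y,z])
def go(pos,yaw=None,rot=None,start=None):
    """total shift (units 0.4 m, tool axes now) and total turn (5 deg) to pose; start=(pos,R)"""
    s=r.get_state();p,q=(s["position"],R.from_quat(s["orientation"])) if start is None else start
    if rot is None and yaw is not None:
        rot=min((down(yaw),down(yaw+np.pi)),key=lambda t:(q.inv()*t).magnitude())
    rv=(q.inv()*rot).as_rotvec()/np.radians(5) if rot is not None else np.zeros(3)
    d=q.inv().apply(np.array(pos)-p)/0.4
    print("pos",p.round(4),"yaw",round(np.arctan2(*q.as_matrix()[[1,0],1]),3),"shift",d.round(4),"turn",rv.round(2),"after turn shift",(rot.inv().apply(np.array(pos)-p)/0.4).round(4) if rot is not None else "")
    return (np.array(pos),rot if rot is not None else q)
E
```

```text
(no output)
```

View pics/comp.png

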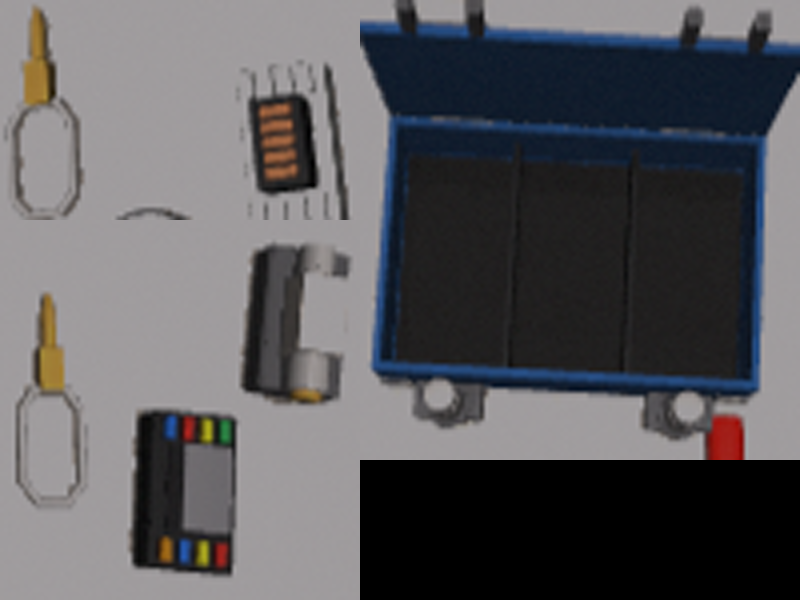

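Run:
```python
from h import *
cal=vision.get_calibration("top")
C=lambda p:np.c_[262+(np.array(p)[:,0]-360)/4,125+np.array(p)[:,1]/4]
A=lambda p:np.c_[155+np.array(p)[:,0]/4,176+np.array(p)[:,1]/4]
B=lambda p:np.c_[400+np.array(p)[:,0]/4,176+(np.array(p)[:,1]-220)/4]
X=unproj(cal,C([(392,118),(767,140),(755,390),(375,375)]),.075);print(X.round(4),X.mean(0))
print("studs",unproj(cal,C([(441,397),(689,407)]),.115))
f=unproj(cal,B([(183,443),(236,447),(232,533),(182,530)]),.058);print("fuse",f.round(3),f.mean(0))
print("ecu",unproj(cal,A([(276,100),(280,142),(286,184)]),.058))
print("lock barrel/block",unproj(cal,B([(325,260),(320,325),(315,370)]),.058))
print("lock body left edge",unproj(cal,B([(262,248),(250,388)]),.03))
print("pinA tip,head,loopend",unproj(cal,A([(37,12),(40,82),(46,215)]),.008))
print("pinB",unproj(cal,B([(46,297),(50,367),(52,500)]),.008))
```

```text
[[ 0.6573  0.1281  0.075 ]
 [ 0.6447 -0.1146  0.075 ]
 [ 0.4822 -0.1041  0.075 ]
 [ 0.4903  0.1343  0.075 ]] [0.5685968 0.0109359 0.075    ]
studs [[ 0.4725062   0.08961259  0.115     ]
 [ 0.46731117 -0.05896779  0.115     ]]
fuse [[ 0.462 -0.324  0.058]
 [ 0.459 -0.358  0.058]
 [ 0.405 -0.352  0.058]
 [ 0.406 -0.32   0.058]] [ 0.43294966 -0.33831951  0.058     ]
ecu [[0.5375121  0.2447488  0.058     ]
 [0.51031973 0.24091273 0.058     ]
 [0.48339936 0.23584708 0.058     ]]
lock barrel/block [[ 0.58171148 -0.42402595  0.058     ]
 [ 0.53856115 -0.41758899  0.058     ]
 [ 0.50907525 -0.4121904   0.058     ]]
lock body left edge [[ 0.59563871 -0.39494809  0.03      ]
 [ 0.50060081 -0.3806751   0.03      ]]
pinA tip,head,loopend [[0.60555902 0.42172786 0.008     ]
 [0.5571266  0.41607549 0.008     ]
 [0.46726982 0.40539022 0.008     ]]
pinB [[ 0.56512634 -0.25332806  0.008     ]
 [ 0.51686553 -0.25410272  0.008     ]
 [ 0.4273135  -0.25178465  0.008     ]]
```

```bash
python3 -c "
from h import *
go((.510,.241,.20),yaw=.14+np.pi/2)"
```

```text
pos [0.1933 0.5938 0.2303] yaw 1.256 shift [-1.026  -0.5933  0.0765] turn [-0.02 -0.01 -5.21] after turn shift [-0.661  -0.9838  0.0757]
```

```bash
python3 -m creep '[[[0,-0.1026,-0.0593,0.0077,0,0,0],[0,-0.1026,-0.0593,0.0077,0,0,0],[0,-0.1026,-0.0593,0.0077,0,0,0],[0,-0.1026,-0.0593,0.0077,0,0,0],[0,-0.1026,-0.0593,0.0077,0,0,0]]]'
python3 -m creep '[[[0,-0.1026,-0.0593,0.0077,0,0,0],[0,-0.1026,-0.0593,0.0077,0,0,0],[0,-0.1026,-0.0593,0.0077,0,0,0],[0,-0.1026,-0.0593,0.0077,0,0,0],[0,-0.1026,-0.0593,0.0077,0,0,0]]]'
python3 -m creep '[[[0,0,0,0,0,0,-1],[0,0,0,0,0,0,-1],[0,0,0,0,0,0,-1],[0,0,0,0,0,0,-1],[0,0,0,0,0,0,-1]]]'
python3 - <<'E'
from h import *
go((.510,.241,.045),yaw=.14+np.pi/2)
cal=vision.get_calibration("wrist");im=vision.capture("wrist")
cv2.imwrite("pics/w1.png",im[:,:,::-1]);print(cal)
g=np.load if 0 else None
for p in [(.51,.241,.058)]:print(proj(cal,p))
E
```

```text
time: 0.72
position: [0.3525, 0.4165, 0.2154]
orientation: [0.157, 0.988, -0.0, -0.0]
contact_force: [-0.2, -0.7, 1.0]
opening: 1.003
gripper_force: 0.0
time: 1.35
position: [0.5109, 0.2403, 0.2]
orientation: [0.157, 0.988, -0.0, -0.0]
contact_force: [-0.0, -0.1, -0.2]
opening: 0.998
gripper_force: 0.0
time: 1.98
position: [0.5099, 0.2415, 0.1999]
orientation: [-0.062, 0.998, -0.0, -0.001]
contact_force: [-0.0, -0.1, -0.2]
opening: 1.001
gripper_force: 0.0
pos [0.5099 0.2415 0.1999] yaw 1.695 shift [-0.0004 -0.0012  0.3873] turn [-0.   -0.01 -0.18] after turn shift [ 0.     -0.0013  0.3873]
{'fx': 342.63083333077026, 'fy': 342.63083333077026, 'cx': 317.6510135146394, 'cy': 196.53510437683576, 'R': array([[-1.22966201e-01,  9.92410801e-01, -3.40461732e-04],
       [ 9.42532657e-01,  1.16893352e-01,  3.12998618e-01],
       [ 3.10663007e-01,  3.81673548e-02, -9.49753520e-01]]), 't': array([-0.17625882, -0.53973288,  0.18432799])}
[[317.8583778  181.85943307]]
```

View pics/w1.png

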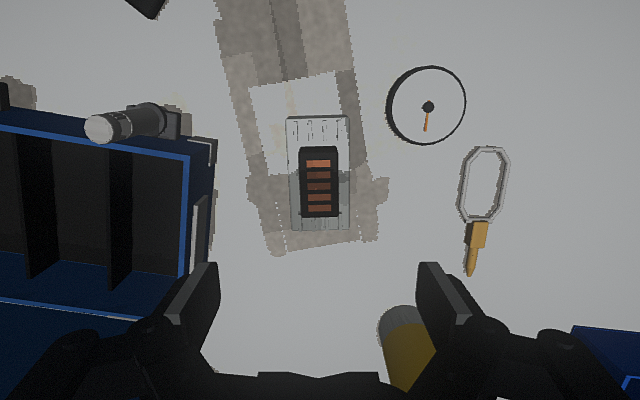

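Run:
```python
from h import *
cal=vision.get_calibration("wrist")
b=unproj(cal,[(300,148),(337,147),(339,217),(300,217)],.058);print(b.round(4),b.mean(0))
print("stud0",unproj(cal,[(102,127)],.115))
print("pinA tip,head front,head back,loopend",unproj(cal,[(472,275),(477,247),(480,221),(489,148)],.008))
print("rim corner z75 fl, back-left", unproj(cal,[(188,155),(180,322)],.075))
```

```text
[[0.4826 0.2224 0.058 ]
 [0.4779 0.2531 0.058 ]
 [0.5401 0.264  0.058 ]
 [0.5445 0.2293 0.058 ]] [0.51125372 0.24218471 0.058     ]
stud0 [[0.4747512  0.09297192 0.115     ]]
pinA tip,head front,head back,loopend [[0.6093761  0.42719126 0.008     ]
 [0.57498911 0.42336305 0.008     ]
 [0.54497649 0.41827498 0.008     ]
 [0.46830481 0.40585323 0.008     ]]
rim corner z75 fl, back-left [[0.4962991  0.13521047 0.075     ]
 [0.65730774 0.12914837 0.075     ]]
```

```bash
python3 -m creep '[[[0,0.003,-0.002,0.083,0,0,0],[0,0,0,0.083,0,0,0],[0,0,0,0.083,0,0,0],[0,0,0,0.083,0,0,0],[0,0,0,0.081,0,0,0]]]' >/dev/null
python3 -m creep '[[[1,0,0,0,0,0,0],[1,0,0,0,0,0,0],[1,0,0,0,0,0,0],[1,0,0,0,0,0,0],[1,0,0,0,0,0,0]]]'
python3 -m creep '[[[1,0,0,-0.06,0,0,0],[1,0,0,-0.06,0,0,0],[1,0,0,-0.06,0,0,0],[1,0,0,-0.08,0,0,0],[1,0,0,-0.08,0,0,0]]]'
python3 - <<'E'
from h import *
c=R.from_euler('z',-.043)
case=np.array([.5698,.0115,0])
for n,y in(("bay0",.079),("bay1",0),("bay2",-.079)):
    p=case+c.apply([0,y,0]);print(n,p)
p=case+c.apply([-.005,.079,0]);p[2]=.17
go(p,yaw=-.043+np.pi/2)
E
```

```text
time: 3.28
position: [0.5109, 0.2414, 0.0375]
orientation: [-0.061, 0.998, 0.001, 0.002]
contact_force: [-0.7, 0.3, 6.4]
opening: 0.384
gripper_force: 60.9
time: 3.9
position: [0.5083, 0.2404, 0.1715]
orientation: [-0.061, 0.998, -0.0, -0.001]
contact_force: [0.1, 0.3, -4.0]
opening: 0.383
gripper_force: 60.6
bay0 [0.57319595 0.09042698 0.        ]
bay1 [0.5698 0.0115 0.    ]
bay2 [ 0.56640405 -0.06742698  0.        ]
pos [0.5083 0.2404 0.1715] yaw 1.692 shift [-0.1033 -0.3898  0.0038] turn [-0.01 -0.02  1.88] after turn shift [-0.1658 -0.3676  0.0038]
```

```bash
python3 -m creep '[[[1,0,0,0,0,0,0.94],[1,0,0,0,0,0,0.94],[1,-0.033,-0.0735,0,0,0,0],[1,-0.033,-0.0735,0,0,0,0],[1,-0.033,-0.0735,0,0,0,0]]]' >/dev/null
python3 -m creep '[[[1,-0.033,-0.0735,0,0,0,0],[1,-0.033,-0.0735,0,0,0,0],[1,0,0,0,0,0,0],[1,0,0,0,0,0,0],[1,0,0,0,0,0,0]]]'
python3 - <<'E'
from h import *
go([.569,.0913,.05],yaw=-.043+np.pi/2)
cal=vision.get_calibration("wrist");im=vision.capture("wrist")
t=vision.capture("top")[100:260,220:420]
o=np.vstack([im,np.hstack([cv2.resize(t,(250,200)),np.zeros((200,390,3),np.uint8)])])
cv2.imwrite("pics/w2.png",o[:,:,::-1]);
E
```

```text
time: 5.15
position: [0.5683, 0.0919, 0.171]
orientation: [0.021, 1.0, 0.0, -0.0]
contact_force: [0.9, 0.4, -4.6]
opening: 0.382
gripper_force: 60.9
pos [0.5683 0.0919 0.171 ] yaw 1.529 shift [-0.002  -0.0014  0.3026] turn [ 0.   -0.01  0.02] after turn shift [-0.0018 -0.0013  0.3026]
```

View pics/w2.png

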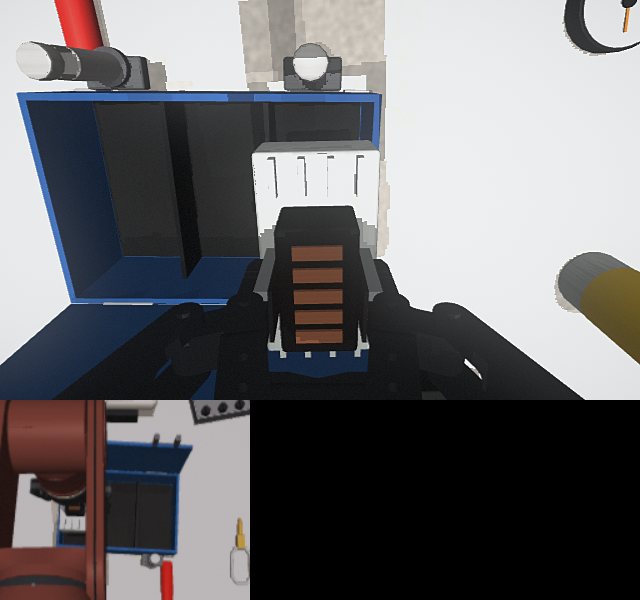

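Run:
```python
from h import *
cal=vision.get_calibration("wrist")
s=unproj(cal,[(311,67),(37,61)],.115);print("studs",s,s[0]-s[1])
e=unproj(cal,[(381,94),(18,94)],.075);print("rim front",e,e[0]-e[1])
```

```text
studs [[ 0.47905783  0.09133815  0.115     ]
 [ 0.46967986 -0.05749218  0.115     ]] [0.00937797 0.14883033 0.        ]
rim front [[ 0.4962898   0.13683311  0.075     ]
 [ 0.48594887 -0.10683171  0.075     ]] [0.01034094 0.24366481 0.        ]
```

```bash
python3 -m creep '[[[1,-0.004,-0.0028,0.06,0,0,-0.06],[1,0,0,0.07,0,0,0],[1,0,0,0.07,0,0,0],[1,0,0,0.06,0,0,0],[1,0,0,0.045,0,0,0]]]'
python3 -m creep '[[[1,0,0,0.005,0,0,0],[1,0,0,0.005,0,0,0],[1,0,0,0.005,0,0,0],[1,0,0,0.0,0,0,0],[1,0,0,0,0,0,0]]]'
```

```text
time: 5.88
position: [0.5699, 0.0904, 0.0481]
orientation: [0.018, 1.0, -0.0, -0.001]
contact_force: [0.3, 0.5, -3.5]
opening: 0.381
gripper_force: 66.3
time: 6.5
position: [0.5708, 0.0898, 0.0438]
orientation: [0.019, 1.0, 0.0, 0.0]
contact_force: [-0.6, -0.1, -4.5]
opening: 0.382
gripper_force: 66.3
```

```bash
python3 -m creep '[[[1,0,0,0.003,0,0,0],[1,0,0,0.002,0,0,0],[1,0,0,0.0,0,0,0],[1,0,0,0.0,0,0,0],[1,0,0,0,0,0,0]]]'
python3 -m creep '[[[0.52,0,0,0,0,0,0],[0.52,0,0,0,0,0,0],[0.52,0,0,0,0,0,0],[0.52,0,0,0,0,0,0],[0.52,0,0,0,0,0,0]]]'
python3 -m creep '[[[0.52,0,0,-0.02,0,0,0],[0.52,0,0,-0.04,0,0,0],[0.52,0,0,-0.08,0,0,0],[0.52,0,0,-0.12,0,0,0],[0.52,0,0,-0.14,0,0,0]]]'
python3 - <<'E'
from h import *
im=vision.capture("wrist");cv2.imwrite("pics/w3.png",im[::,:,::-1]);
go([.433,-.337,.2],yaw=0+np.pi/2)
E
```

```text
time: 7.12
position: [0.5707, 0.0899, 0.0425]
orientation: [0.019, 1.0, -0.0, 0.0]
contact_force: [-4.5, -0.3, 5.4]
opening: 0.383
gripper_force: 67.7
time: 7.75
position: [0.5704, 0.0898, 0.0412]
orientation: [0.019, 1.0, -0.0, -0.0]
contact_force: [-0.4, 0.6, -0.1]
opening: 0.478
gripper_force: 0.0
time: 8.38
position: [0.5699, 0.0899, 0.2034]
orientation: [0.019, 1.0, -0.0, -0.0]
contact_force: [1.0, -0.2, 0.1]
opening: 0.483
gripper_force: 0.0
pos [0.5746 0.0901 0.2133] yaw 1.534 shift [ 0.3145 -1.0801  0.0283] turn [ 0.01  0.15 -0.42] after turn shift [ 0.3539 -1.0677  0.0333]
```

View pics/w3.png

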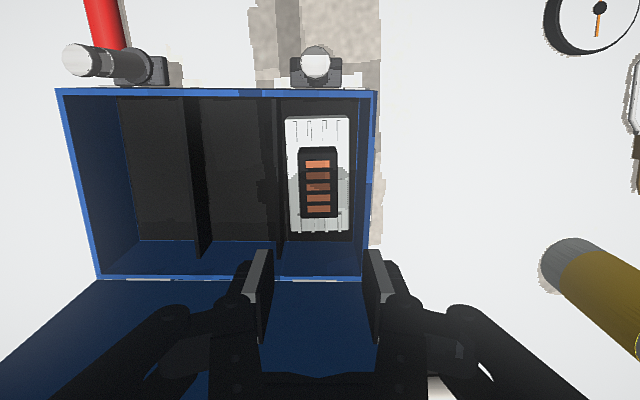

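```bash
python3 -m creep '[[[0.3,0.039,-0.135,0,0,0,0],[0,0.039,-0.135,0,0,0,0],[0,0.039,-0.135,0,0,0,0],[0,0.039,-0.135,0,0,0,0],[0,0.039,-0.135,0,0,0,0]]]'>/dev/null
python3 -m creep '[[[0,0.039,-0.135,0,0,0,0],[0,0.039,-0.135,0,0,0,0],[0,0.039,-0.135,0,0,0,0],[0,0,0,0,0,0,0.5],[0,0,0,0,0,0,0]]]'
python3 - <<'E'
from h import *
cal=vision.get_calibration("wrist");im=vision.capture("wrist");cv2.imwrite("pics/w4.png",im[::,:,::-1]);
go([.433,-.337,.038],yaw=-.09+np.pi/2)
import pickle;pickle.dump(cal,open("w4.pkl","wb"))
E
```

```text
time: 9.68
position: [0.4294, -0.3379, 0.2022]
orientation: [0.041, 0.999, -0.0, 0.0]
contact_force: [-0.2, 0.6, -0.1]
opening: 1.005
gripper_force: 0.0
pos [ 0.4297 -0.3374  0.2021] yaw 1.49 shift [-0.0078  0.0018  0.4103] turn [-0.01  0.01  0.11] after turn shift [-0.0081  0.0016  0.4103]
```

View pics/w4.png

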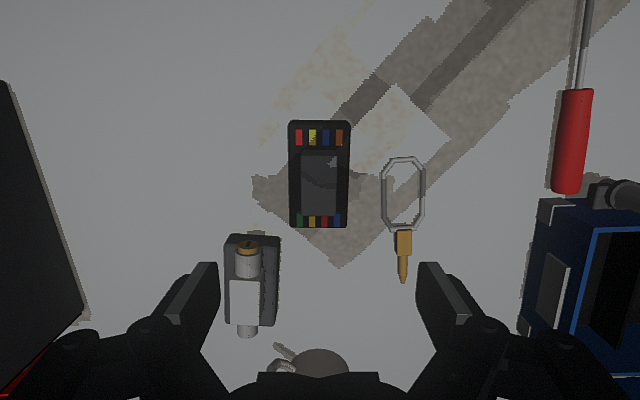

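Run:
```python
from h import *
import pickle;cal=pickle.load(open("w4.pkl","rb"))
for n,p,z in(("fuse block",[(301,155),(337,155),(337,212),(301,212)],.058),("fuse body",[(288,121),(350,121),(348,228),(290,228)],.03),("lock block",[(229,281),(264,280),(265,324),(230,325)],.058),("lock body",[(225,233),(279,235),(275,326),(224,326)],.03),("pinB tip,hf,hb,loop",[(403,282),(404,253),(404,231),(403,160)],.008)):
    X=unproj(cal,p,z);print(n,X.round(4).tolist(),X.mean(0))
```

```text
fuse block [[0.4056, -0.351, 0.058], [0.4081, -0.3205, 0.058], [0.4599, -0.3239, 0.058], [0.4573, -0.3561, 0.058]] [ 0.43271646 -0.33788276  0.058     ]
fuse body [[0.3791, -0.3616, 0.03], [0.3837, -0.3056, 0.03], [0.4888, -0.3132, 0.03], [0.484, -0.3712, 0.03]] [ 0.43389521 -0.33790431  0.03      ]
lock block [[0.5224, -0.4324, 0.058], [0.5241, -0.3986, 0.058], [0.5748, -0.4043, 0.058], [0.5731, -0.4398, 0.058]] [ 0.54859043 -0.41876976  0.058     ]
lock body [[0.484, -0.4371, 0.03], [0.4907, -0.3831, 0.03], [0.6003, -0.4006, 0.03], [0.5957, -0.4572, 0.03]] [ 0.54267707 -0.41948871  0.03      ]
pinB tip,hf,hb,loop [[0.5701, -0.2535, 0.008], [0.5335, -0.2522, 0.008], [0.507, -0.2521, 0.008], [0.429, -0.2528, 0.008]] [ 0.50989434 -0.25267893  0.008     ]
```

```bash
python3 -m creep '[[[0,-0.0075,0,0.082,0,0,0.1],[0,0,0,0.082,0,0,0],[0,0,0,0.082,0,0,0],[0,0,0,0.082,0,0,0],[0,0,0,0.082,0,0,0]]]' >/dev/null
python3 -m creep '[[[1,0,0,0,0,0,0],[1,0,0,0,0,0,0],[1,0,0,0,0,0,0],[1,0,0,0,0,0,0],[1,0,0,0,0,0,0]]]'
python3 -m creep '[[[1,0,0,-0.05,0,0,0],[1,0,0,-0.07,0,0,0],[1,0,0,-0.08,0,0,0],[1,0,0,-0.08,0,0,0],[1,0,0,-0.08,0,0,0]]]'
python3 - <<'E'
from h import *
case=np.array([.5705,.0112,0]);c=R.from_euler('z',-.046)
p=case+c.apply([0,-.079,0]);p[2]=.18;print(p)
go(p,yaw=-.046+np.pi/2)
E
```

```text
time: 10.98
position: [0.434, -0.3383, 0.0396]
orientation: [0.045, 0.999, -0.001, 0.001]
contact_force: [0.7, 3.1, 6.8]
opening: 0.359
gripper_force: 60.9
time: 11.6
position: [0.4323, -0.3372, 0.1824]
orientation: [0.045, 0.999, 0.0, -0.0]
contact_force: [1.0, 0.2, -4.3]
opening: 0.36
gripper_force: 60.4
[ 0.56686728 -0.06771643  0.18      ]
pos [ 0.4323 -0.3372  0.1824] yaw 1.481 shift [-0.2748  0.701   0.0061] turn [ 0.  -0.  -0.5] after turn shift [-0.3051  0.6884  0.0061]
```

```bash
python3 -m creep '[[[1,-0.0458,0.1168,0,0,0,0],[1,-0.0458,0.1168,0,0,0,0],[1,-0.0458,0.1168,0,0,0,0],[1,-0.0458,0.1168,0,0,0,0],[1,-0.0458,0.1168,0,0,0,0]]]'
python3 -m creep '[[[1,-0.0458,0.1168,0,0,0,0],[1,0,0,0,0,0,-0.5],[1,0,0,0,0,0,0],[1,0,0,0,0,0,0],[1,0,0,0,0,0,0]]]'
python3 - <<'E'
from h import *
go([.566,-.0677,.049],yaw=-.046+np.pi/2)
cal=vision.get_calibration("wrist");im=vision.capture("wrist");cv2.imwrite("pics/w5.png",im[::,:,::-1]);
for y in(-.122,.122):print(proj(cal,np.array([.5705,.0112,0])+R.from_euler('z',-.046).apply([[-.0825,y,.075],[-.1,y*75/122,.115]])).tolist())
import pickle;pickle.dump(cal,open("w5.pkl","wb"))
E
```

```text
time: 12.22
position: [0.5451, -0.1114, 0.1815]
orientation: [0.045, 0.999, -0.0, 0.0]
contact_force: [0.9, -0.6, -2.8]
opening: 0.359
gripper_force: 60.7
time: 12.85
position: [0.5669, -0.0688, 0.1814]
orientation: [0.024, 1.0, -0.0, 0.0]
contact_force: [-0.8, -0.1, -3.7]
opening: 0.36
gripper_force: 61.0
pos [ 0.5669 -0.0688  0.1814] yaw 1.523 shift [0.0025 0.0026 0.3309] turn [-0.    0.   -0.02] after turn shift [0.0025 0.0026 0.3309]
[[257.75496428124586, 80.78812045715702], [327.35998826080123, 47.38059408242913]]
[[610.6718199371209, 79.76362664179892], [593.0799746045745, 46.578897702196855]]
```

View pics/w5.png

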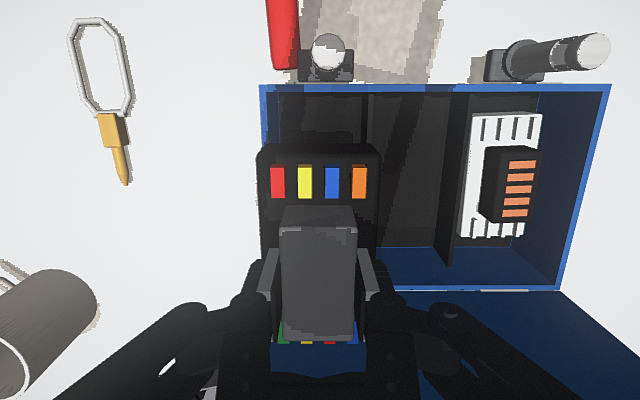

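```bash
python3 -m creep '[[[1,-0.006,0.003,0.07,0,0,0],[1,0,0,0.08,0,0,0],[1,0,0,0.08,0,0,0],[1,0,0,0.06,0,0,0],[1,0,0,0.043,0,0,0]]]'
python3 -m creep '[[[1,0,0,0.004,0,0,0],[1,0,0,0.004,0,0,0],[1,0,0,0.002,0,0,0],[1,0,0,0.0,0,0,0],[1,0,0,0,0,0,0]]]'
```

```text
time: 13.52
position: [0.5691, -0.0673, 0.0469]
orientation: [0.023, 1.0, 0.0, -0.001]
contact_force: [0.1, -0.1, -2.7]
opening: 0.361
gripper_force: 61.0
time: 14.15
position: [0.5701, -0.0671, 0.0447]
orientation: [0.023, 1.0, -0.0, 0.0]
contact_force: [0.3, 0.2, -0.7]
opening: 0.359
gripper_force: 61.3
```

```bash
python3 -m creep '[[[1,0,0,0.002,0,0,0],[1,0,0,0,0,0,0],[0.54,0,0,0,0,0,0],[0.54,0,0,0,0,0,0],[0.54,0,0,0,0,0,0]]]'
python3 -m creep '[[[0.54,0,0,-0.02,0,0,0],[0.54,0,0,-0.04,0,0,0],[0.54,0,0,-0.08,0,0,0],[0.54,0,0,-0.12,0,0,0],[0.54,0,0,-0.14,0,0,0]]]'
python3 - <<'E'
from h import *
go([.543,-.419,.2],yaw=-.13+np.pi/2)
E
```

```text
time: 14.78
position: [0.5698, -0.067, 0.0434]
orientation: [0.023, 1.0, -0.0, 0.0]
contact_force: [-0.2, -0.5, 0.1]
opening: 0.459
gripper_force: 0.0
time: 15.4
position: [0.5692, -0.0669, 0.2053]
orientation: [0.023, 1.0, 0.0, -0.0]
contact_force: [1.1, 0.7, -0.2]
opening: 0.461
gripper_force: 0.0
pos [ 0.5692 -0.0669  0.2053] yaw 1.525 shift [ 0.0248 -0.8824  0.0133] turn [ 0.   -0.    0.96] after turn shift [-0.0493 -0.8814  0.0134]
```

```bash
python3 -m creep '[[[0.3,0.004,-0.147,0.003,0,0,0],[0,0.004,-0.147,0.003,0,0,0],[0,0.004,-0.147,0.003,0,0,0],[0,0.004,-0.147,0.003,0,0,0],[0,0.004,-0.147,0.003,0,0,0]]]'>/dev/null
python3 -m creep '[[[0,0.004,-0.147,0,0,0,0],[0,0,0,0,0,0,0.96],[0,0,0,0,0,0,0],[0,0,0,0,0,0,0],[0,0,0,0,0,0,0]]]'
python3 - <<'E'
from h import *
cal=vision.get_calibration("wrist");im=vision.capture("wrist");cv2.imwrite("pics/w6.png",im[::,:,::-1]);
go([.545,-.419,.038],yaw=-.13+np.pi/2)
import pickle;pickle.dump(cal,open("w6.pkl","wb"))
E
```

```text
time: 16.65
position: [0.5443, -0.4181, 0.1979]
orientation: [0.064, 0.998, -0.0, 0.0]
contact_force: [0.6, 0.1, -1.1]
opening: 1.0
gripper_force: 0.0
pos [ 0.5442 -0.4182  0.1978] yaw 1.443 shift [-0.002  -0.0017  0.3995] turn [-0.    0.    0.02] after turn shift [-0.0021 -0.0018  0.3995]
```

View pics/w6.png

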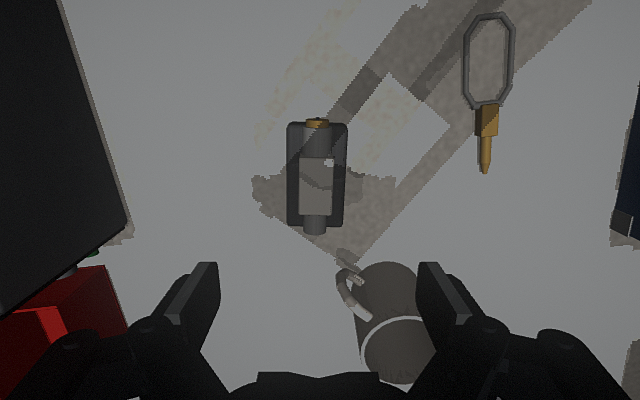

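Run:
```python
from h import *
import pickle;cal=pickle.load(open("w6.pkl","rb"))
for n,p,z in(("lock block",[(299,157),(335,157),(333,215),(299,214)],.058),("lock body",[(287,122),(348,122),(344,227),(288,226)],.03),("pinB tip,hf,hb,loop",[(485,173),(487,137),(489,105),(492,14)],.008)):
    X=unproj(cal,p,z);print(n,X.round(4).tolist(),X.mean(0))
go([.543,-.419,.038],yaw=-.12+np.pi/2)
```

```text
lock block [[0.5204, -0.4316, 0.058], [0.5243, -0.4016, 0.058], [0.576, -0.4093, 0.058], [0.5712, -0.4391, 0.058]] [ 0.54798318 -0.42041111  0.058     ]
lock body [[0.4932, -0.44, 0.03], [0.5002, -0.3859, 0.03], [0.6011, -0.4001, 0.03], [0.593, -0.4547, 0.03]] [ 0.54685789 -0.42015658  0.03      ]
pinB tip,hf,hb,loop [[0.5704, -0.2531, 0.008], [0.5343, -0.252, 0.008], [0.5041, -0.2509, 0.008], [0.4267, -0.2504, 0.008]] [ 0.50888975 -0.25160669  0.008     ]
pos [ 0.5442 -0.4182  0.1978] yaw 1.443 shift [ 0.003  -0.0023  0.3995] turn [-0.    0.   -0.09] after turn shift [ 0.0028 -0.0024  0.3995]
```

```bash
python3 -m creep '[[[0,-0.0065,-0.004,0.08,0,0,0.1],[0,0,0,0.08,0,0,0],[0,0,0,0.08,0,0,0],[0,0,0,0.08,0,0,0],[0,0,0,0.079,0,0,0]]]' >/dev/null
python3 -m creep '[[[1,0,0,0,0,0,0],[1,0,0,0,0,0,0],[1,0,0,0,0,0,0],[1,0,0,0,0,0,0],[1,0,0,0,0,0,0]]]'
python3 -m creep '[[[1,0,0,-0.05,0,0,0],[1,0,0,-0.07,0,0,0],[1,0,0,-0.08,0,0,0],[1,0,0,-0.08,0,0,0],[1,0,0,-0.08,0,0,0]]]'
python3 - <<'E'
from h import *
case=np.array([.571,.0113,0]);p=case.copy();p[2]=.2
go(p,yaw=-.046+np.pi/2)
E
```

```text
time: 17.95
position: [0.5475, -0.4218, 0.0403]
orientation: [0.069, 0.998, -0.001, 0.001]
contact_force: [-0.1, 1.4, 6.5]
opening: 0.335
gripper_force: 60.3
time: 18.58
position: [0.5458, -0.4207, 0.1833]
orientation: [0.069, 0.998, 0.0, -0.0]
contact_force: [0.5, -0.8, -3.6]
opening: 0.335
gripper_force: 60.1
pos [ 0.5458 -0.4207  0.1833] yaw 1.432 shift [ 0.0868  1.0783 -0.0415] turn [ 0.   -0.   -1.06] after turn shift [-0.0133  1.0817 -0.0417]
```

```bash
python3 -m creep '[[[1,0.0108,0.1348,-0.003,0,0,0],[1,0.0108,0.1348,-0.003,0,0,0],[1,0.0108,0.1348,-0.003,0,0,0],[1,0.0108,0.1348,-0.003,0,0,0],[1,0.0108,0.1348,-0.003,0,0,0]]]'
python3 -m creep '[[[1,0.0108,0.1348,0,0,0,0],[1,0.0108,0.1348,0,0,0,0],[1,0.0108,0.1348,0,0,0,0],[1,0,0,0,0,0,-1],[1,0,0,0,0,0,-0.06]]]'
python3 -m creep '[[[1,0,0,0,0,0,0],[1,0,0,0,0,0,0],[1,0,0,0,0,0,0],[1,0,0,0,0,0,0],[1,0,0,0,0,0,0]]]'
python3 - <<'E'
from h import *
go([.571,.0115,.0475],yaw=-.046+np.pi/2)
E
```

```text
time: 19.2
position: [0.5616, -0.1492, 0.1885]
orientation: [0.069, 0.998, -0.0, 0.0]
contact_force: [0.8, -0.4, -4.0]
opening: 0.333
gripper_force: 60.5
time: 19.82
position: [0.5713, 0.0117, 0.1883]
orientation: [0.022, 1.0, -0.0, 0.0]
contact_force: [0.6, -0.7, -4.0]
opening: 0.333
gripper_force: 61.0
time: 20.45
position: [0.5715, 0.011, 0.1877]
orientation: [0.023, 1.0, 0.0, -0.0]
contact_force: [0.7, -0.3, -3.7]
opening: 0.335
gripper_force: 61.0
pos [0.5715 0.011  0.1877] yaw 1.524 shift [0.0013 0.0013 0.3504] turn [ 0. -0. -0.] after turn shift [0.0014 0.0013 0.3504]
```

```bash
python3 -m creep '[[[1,0.001,0.001,0.08,0,0,0],[1,0,0,0.08,0,0,0],[1,0,0,0.08,0,0,0],[1,0,0,0.07,0,0,0],[1,0,0,0.04,0,0,0]]]'
python3 -m creep '[[[1,0,0,0.004,0,0,0],[1,0,0,0.004,0,0,0],[1,0,0,0.002,0,0,0],[1,0,0,0.0,0,0,0],[1,0,0,0,0,0,0]]]'
```

```text
time: 21.08
position: [0.5702, 0.0116, 0.046]
orientation: [0.023, 1.0, 0.0, -0.001]
contact_force: [0.6, -0.4, -4.4]
opening: 0.337
gripper_force: 60.9
time: 21.7
position: [0.5719, 0.0113, 0.045]
orientation: [0.023, 1.0, -0.0, 0.001]
contact_force: [-3.6, -1.1, 5.9]
opening: 0.335
gripper_force: 62.6
```

```bash
python3 -m creep '[[[1,0,0,0,0,0,0],[1,0,0,0,0,0,0],[0.56,0,0,0,0,0,0],[0.56,0,0,0,0,0,0],[0.56,0,0,0,0,0,0]]]'
python3 -m creep '[[[0.56,0,0,-0.02,0,0,0],[0.56,0,0,-0.04,0,0,0],[0.56,0,0,-0.1,0,0,0],[0.56,0,0,-0.14,0,0,0],[0.56,0,0,-0.14,0,0,0]]]'
python3 -m creep '[[[1,0,0,-0.14,0,0,0],[1,0,0,-0.14,0,0,0],[1,0,0,0,0,0,0],[1,0,0,0,0,0,0],[1,0,0,0,0,0,0]]]'
python3 - <<'E'
from h import *
cal=vision.get_calibration("top");c=R.from_euler('z',-.046);case=np.array([.5715,.0113,0])
for a in np.arange(1.4,1.95,.1):
    e=[np.array([.0825-.165*np.cos(a),y,.0755+.165*np.sin(a)]) for y in(.122,-.122)]
    print(round(a,2),(proj(cal,case+c.apply(e))*1.25).round(0).tolist())
w=vision.capture("wrist");t=vision.capture("scene")[100:330,240:440]
o=np.zeros((400,800,3),np.uint8);o[:320,:512]=cv2.resize(w,(512,320));o[:331,512:]=cv2.resize(t,(288,331));cv2.imwrite("pics/w7.png",o[:,:,::-1])
go([.73,.004,.33],yaw=-.046+np.pi/2)
E
```

```text
time: 22.32
position: [0.5712, 0.0116, 0.0436]
orientation: [0.023, 1.0, 0.0, 0.0]
contact_force: [0.9, 0.0, -0.3]
opening: 0.438
gripper_force: 0.0
time: 22.95
position: [0.5711, 0.0115, 0.2227]
orientation: [0.023, 1.0, -0.0, 0.001]
contact_force: [0.3, -0.1, -1.0]
opening: 0.44
gripper_force: 0.0
time: 23.58
position: [0.5703, 0.0116, 0.3301]
orientation: [0.023, 1.0, 0.0, -0.001]
contact_force: [-0.0, 1.1, -0.6]
opening: 0.0
gripper_force: 0.0
1.4 [[325.0, 180.0], [467.0, 188.0]]
1.5 [[326.0, 171.0], [468.0, 178.0]]
1.6 [[326.0, 161.0], [468.0, 169.0]]
1.7 [[327.0, 153.0], [468.0, 160.0]]
1.8 [[328.0, 144.0], [468.0, 152.0]]
1.9 [[329.0, 137.0], [468.0, 144.0]]
pos [0.5704 0.0116 0.33  ] yaw 1.525 shift [-0.3993 -0.0007 -0.0012] turn [ 0.   -0.03 -0.  ] after turn shift [-0.3993 -0.0007  0.    ]
```

View pics/w7.png

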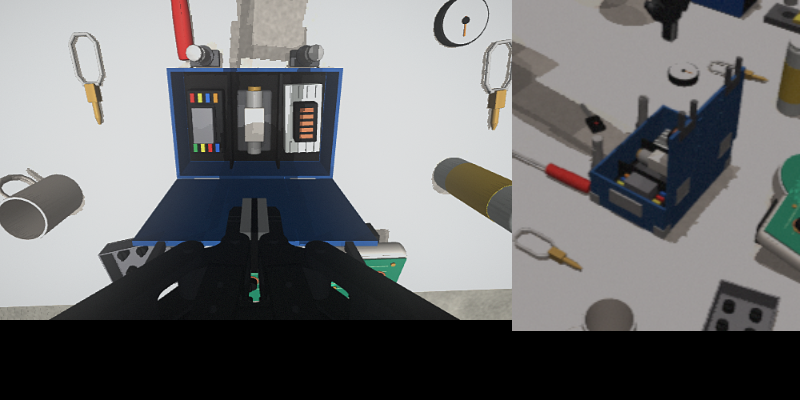

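```bash
python3 -m creep '[[[1,-0.081,0,0,0,0,0],[1,-0.081,0,0,0,0,0],[1,-0.081,0,0,0,0,0],[1,-0.081,0,0,0,0,0],[1,0,0,0,0,0,0]]]' >/dev/null
python3 -m creep '[[[1,0,0,0.07,0,0,0],[1,0,0,0.07,0,0,0],[1,0,0,0.07,0,0,0],[1,0,0,0.065,0,0,0],[1,0,0,0,0,0,0]]]'
python3 - <<'E'
from h import *
c=R.from_euler('z',-.046);case=np.array([.5715,.0113,0])
p=c.inv().apply(r.get_state()["position"]-case);print("in case",p.round(4))
a=np.linspace(1.57,0,13);s=.13
C=np.c_[.0825-s*np.cos(a)+.006*np.sin(a)+.011,.0755+s*np.sin(a)+.006*np.cos(a)+.010]
C=np.vstack([p[[0,2]],C]);d=np.diff(C,axis=0)/.4
print(C.round(3).tolist());print(np.c_[-d[:,0],-d[:,1]].round(4).tolist())
E
```

```text
time: 24.92
position: [0.698, 0.0059, 0.2183]
orientation: [0.023, 1.0, 0.0, -0.003]
contact_force: [-0.4, -0.5, -0.3]
opening: 0.001
gripper_force: 0.0
in case [0.1266 0.0004 0.2183]
[[0.127, 0.218], [0.099, 0.216], [0.082, 0.215], [0.066, 0.213], [0.049, 0.208], [0.034, 0.201], [0.019, 0.192], [0.006, 0.182], [-0.006, 0.169], [-0.016, 0.156], [-0.024, 0.141], [-0.031, 0.125], [-0.035, 0.108], [-0.037, 0.092]]
[[0.068, 0.0069], [0.0425, 0.0009], [0.0421, 0.0064], [0.0409, 0.0118], [0.039, 0.0171], [0.0364, 0.022], [0.0332, 0.0266], [0.0295, 0.0307], [0.0252, 0.0342], [0.0205, 0.0372], [0.0155, 0.0396], [0.0102, 0.0413], [0.0047, 0.0423]]
```

```bash
python3 -m creep '[[[1,0.034,0.0035,0,0,0,0],[1,0.034,0.0035,0,0,0,0],[1,0.0425,0,0.001,0,0,0],[1,0.042,0,0.0064,0,0,0],[1,0,0,0,0,0,0]]]'
python3 -m creep '[[[1,0.041,0,0.0118,0,0,0],[1,0.039,0,0.0171,0,0,0],[1,0.0364,0,0.022,0,0,0],[1,0.0332,0,0.0266,0,0,0],[1,0,0,0,0,0,0]]]'
python3 -m creep '[[[1,0.0295,0,0.0307,0,0,0],[1,0.0252,0,0.0342,0,0,0],[1,0.0205,0,0.0372,0,0,0],[1,0,0,0,0,0,0],[1,0,0,0,0,0,0]]]'
```

```text
time: 25.55
position: [0.6396, 0.0113, 0.2207]
orientation: [0.023, 1.0, -0.0, 0.001]
contact_force: [1.3, 0.3, 0.2]
opening: 0.0
gripper_force: 0.0
time: 26.18
position: [0.5798, 0.0139, 0.1882]
orientation: [0.023, 1.0, -0.0, -0.0]
contact_force: [0.8, -0.2, -0.5]
opening: 0.001
gripper_force: 0.0
time: 26.8
position: [0.5502, 0.0153, 0.147]
orientation: [0.023, 1.0, 0.0, -0.0]
contact_force: [0.3, 0.5, 0.4]
opening: -0.004
gripper_force: 0.0
```

```bash
python3 -m creep '[[[1,0.0155,0,0.0396,0,0,0],[1,0.0102,0,0.0413,0,0,0],[1,0.0047,0,0.0423,0,0,0],[1,0,0,0,0,0,0],[1,0,0,0,0,0,0]]]'
python3 - <<'E'
from h import *
w=vision.capture("wrist");t=vision.capture("scene")[100:330,240:440]
o=np.zeros((400,800,3),np.uint8);o[:320,:512]=cv2.resize(w,(512,320));o[:331,512:]=cv2.resize(t,(288,331));cv2.imwrite("pics/w8.png",o[:,:,::-1])
E
```

```text
time: 27.42
position: [0.5379, 0.0159, 0.0974]
orientation: [0.023, 1.0, 0.0, -0.0]
contact_force: [0.2, 0.2, -0.0]
opening: -0.0
gripper_force: 0.0
```

View pics/w8.png

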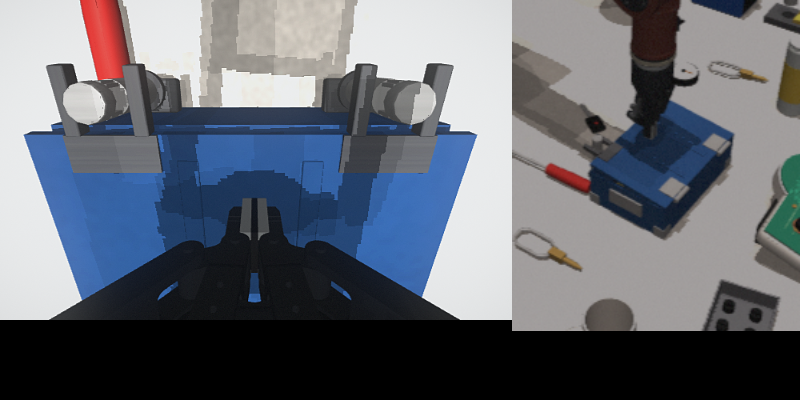

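```bash
python3 -m creep '[[[1,0,0,0.012,0,0,0],[1,0,0,0.012,0,0,0],[1,0,0,0.006,0,0,0],[1,0,0,0,0,0,0],[1,0,0,0,0,0,0]]]'
```

```text
time: 28.15
position: [0.5377, 0.0159, 0.0855]
orientation: [0.023, 1.0, 0.0, -0.0]
contact_force: [-0.7, -0.3, -0.2]
opening: -0.002
gripper_force: 0.0
```

```bash
python3 -m creep '[[[1,0,0,0.008,0,0,0],[1,0,0,0.006,0,0,0],[1,0,0,0,0,0,0],[1,0,0,0,0,0,0],[1,0,0,0,0,0,0]]]'
python3 -m creep '[[[1,0,0,0.008,0,0,0],[1,0,0,0,0,0,0],[1,0,0,0.004,0,0,0],[1,0,0,0,0,0,0],[1,0,0,0,0,0,0]]]'
```

```text
time: 28.78
position: [0.5378, 0.0159, 0.0815]
orientation: [0.023, 1.0, -0.0, -0.0]
contact_force: [-7.5, 0.9, 12.3]
opening: -0.001
gripper_force: 6.5
time: 29.4
position: [0.538, 0.0159, 0.0812]
orientation: [0.023, 1.0, -0.0, -0.0]
contact_force: [-23.5, 1.4, 46.5]
opening: 0.002
gripper_force: 23.8
```

```bash
python3 -m creep '[[[1,0,0,-0.04,0,0,0],[1,0,0,-0.12,0,0,0],[1,0,0,-0.12,0,0,0],[1,0,0,-0.08,0,0,0],[0,0,0,0,0,0,0]]]'
python3 - <<'E'
from h import *
cal=vision.get_calibration("top")
print("spray top",unproj(cal,[(167,128)],.175),"base right",unproj(cal,[(190,158)],.0))
go([.52,.418,.22],yaw=1.72)
E
```

```text
time: 30.02
position: [0.5399, 0.0157, 0.2226]
orientation: [0.023, 1.0, -0.0, 0.003]
contact_force: [0.3, -0.4, -0.3]
opening: 0.199
gripper_force: 0.0
spray top [[0.68926414 0.35707317 0.175     ]] base right [[0.6676666  0.35838642 0.        ]]
pos [0.5399 0.0157 0.2226] yaw 1.525 shift [0.0958 1.0025 0.0053] turn [-0.01  0.07 -2.24] after turn shift [-0.1004  1.0021  0.0064]
```

```bash
python3 -m creep '[[[0,0.0137,0.1432,0,0,0,0],[0,0.0137,0.1432,0,0,0,0],[0,0.0137,0.1432,0,0,0,0],[0,0.0137,0.1432,0,0,0,0],[0,0.0137,0.1432,0,0,0,0]]]' >/dev/null
python3 -m creep '[[[0,0.0137,0.1432,0,0,0,0],[0,0.0137,0.1432,0,0,0,0],[0,0,0,0,0,0,-0.75],[0,0,0,0,0,0,-0.75],[0,0,0,0,0,0,-0.74]]]' >/dev/null
python3 -m creep '[[[0,0,0,0,0,0,0],[0,0,0,0,0,0,0],[0,0,0,0,0,0,0],[0,0,0,0,0,0,0],[0,0,0,0,0,0,0]]]'
python3 - <<'E'
from h import *
import pickle
cal=vision.get_calibration("wrist");im=vision.capture("wrist");pickle.dump(cal,open("w9.pkl","wb"))
print(proj(cal,[[.561,.419,.016],[.61,.427,.005]]))
hsv=cv2.cvtColor(im,cv2.COLOR_RGB2HSV);m=cv2.inRange(hsv,(12,110,60),(30,255,255))
n,l,st,ce=cv2.connectedComponentsWithStats(m);print(st[1:][st[1:,4]>60].tolist())
cv2.imwrite("w9raw.png",im[:,:,::-1]);cv2.imwrite("pics/w9.png",cv2.resize(im[60:300,200:480,::-1],None,fx=2.4,fy=2.4))
E
```

```text
time: 31.9
position: [0.518, 0.4182, 0.2193]
orientation: [-0.075, 0.997, 0.0, 0.0]
contact_force: [-0.3, 0.3, -0.4]
opening: 1.002
gripper_force: 0.0
[[313.14139171 204.29607004]
 [314.02950362 241.71267762]]
[[304, 188, 15, 56, 535], [543, 245, 41, 10, 131], [534, 250, 56, 35, 599], [236, 288, 33, 25, 332], [512, 308, 77, 12, 112]]
```

View pics/w9.png

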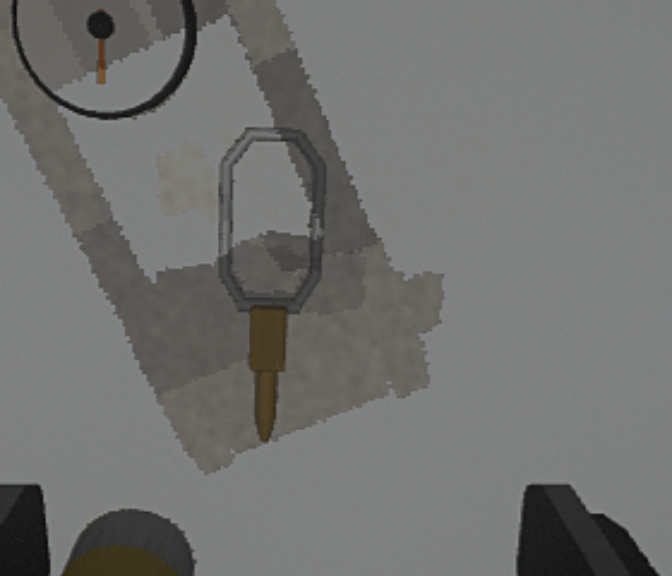

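```bash
cat >> h.py <<'E'
def pinfix(cal,tip,bar,hf,hb):
    t,b=unproj(cal,[tip,bar],.008);f,k=unproj(cal,[hf,hb],.016)
    d=(t-b)[:2];yaw=np.arctan2(d[1],d[0]);u=d/np.linalg.norm(d)
    print("len",np.linalg.norm(d),"yaw",yaw,"origin from tip",t[:2]-.05*u,"bar",b[:2]+.092*u,"head",f[:2]-.012*u,k[:2]+.018*u)
E
python3 - <<'E'
from h import *
import pickle;cal=pickle.load(open("w9.pkl","rb"))
pinfix(cal,(310.4,243.8),(314.6,115),(311.8,214.6),(311.8,188.3))
E
```

```text
len 0.14400377451465649 yaw 0.11197710714201645 origin from tip [0.5620885  0.41750531] bar [0.56009728 0.41728141] head [0.56104758 0.41792285] [0.56130465 0.41702607]
```

```bash
python3 -c "
from h import *
go([.561,.4175,.05],yaw=1.683)"
```

```text
pos [0.518  0.4182 0.2193] yaw 1.72 shift [-0.106  -0.0177  0.4233] turn [0.   0.   0.43] after turn shift [-0.1067 -0.0137  0.4233]
```

```bash
python3 -m creep '[[[0.4,0,0,0,0,0,0.43],[0.4,-0.0534,-0.0068,0.1,0,0,0],[0.4,-0.0534,-0.0068,0.1,0,0,0],[0.4,0,0,0.11,0,0,0],[0.4,0,0,0.112,0,0,0]]]' >/dev/null
python3 -m creep '[[[0.4,0,0,0,0,0,0],[0.4,0,0,0.04,0,0,0],[0.4,0,0,0.04,0,0,0],[0.4,0,0,0.035,0,0,0],[0.4,0,0,0,0,0,0]]]'
python3 -c "
from h import *
go([.561,.4175,.004],yaw=1.683)"
```

```text
time: 33.2
position: [0.5599, 0.417, 0.0028]
orientation: [-0.056, 0.998, -0.001, -0.001]
contact_force: [-0.3, 0.3, -1.3]
opening: 0.601
gripper_force: 0.0
pos [0.5599 0.417  0.0028] yaw 1.683 shift [-0.0029  0.001  -0.0031] turn [-0.01 -0.03 -0.  ] after turn shift [-0.0029  0.001  -0.0031]
```

```bash
python3 -m creep '[[[0.4,-0.0025,0.001,-0.003,0,0,0],[1,0,0,0,0,0,0],[1,0,0,0,0,0,0],[1,0,0,0,0,0,0],[1,0,0,0,0,0,0]]]'
python3 -m creep '[[[1,0,0,0,0,0,0],[1,0,0,-0.08,0,0,0],[1,0,0,-0.12,0,0,0],[1,0,0,-0.12,0,0,0],[1,0,0,-0.1,0,0,0]]]'
python3 - <<'E'
from h import *
c=R.from_euler('z',-.046);case=np.array([.5720,.0113,0])
p=case+c.apply([-.1,.155,0]);p[2]=.17;print(p, "stud0",case+c.apply([-.1,.075,0]),"stud1",case+c.apply([-.1,-.075,0]))
go(p,rot=down(-.046))
E
```

```text
time: 33.83
position: [0.5626, 0.4185, 0.0066]
orientation: [-0.056, 0.998, 0.0, 0.001]
contact_force: [-0.7, 0.2, 5.0]
opening: 0.164
gripper_force: 61.1
time: 34.45
position: [0.5618, 0.4179, 0.1748]
orientation: [-0.056, 0.998, -0.0, -0.0]
contact_force: [0.3, -0.3, -1.7]
opening: 0.162
gripper_force: 60.4
[0.47923327 0.17073442 0.17      ] stud0 [0.47555456 0.09081904 0.        ] stud1 [ 0.468657   -0.05902229  0.        ]
pos [0.5618 0.4179 0.1748] yaw 1.683 shift [ 0.2741 -0.5911  0.0121] turn [-0.   -0.   19.81] after turn shift [-0.6268 -0.1777  0.0121]
```

```bash
python3 -m creep '[[[1,0.0548,-0.1182,0,0,0,0],[1,0.0548,-0.1182,0,0,0,0],[1,0.0548,-0.1182,0,0,0,0],[1,0.0548,-0.1182,0,0,0,0],[1,0.0548,-0.1182,0,0,0,0]]]'  >/dev/null
for i in 1 2 3 4; do python3 -m creep '[[[1,0,0,0,0,0,0.99],[1,0,0,0,0,0,0.99],[1,0,0,0,0,0,0.99],[1,0,0,0,0,0,0.99],[1,0,0,0,0,0,0.99]]]' | grep -E "time|opening"; done
python3 - <<'E'
from h import *
import pickle
c=R.from_euler('z',-.046);case=np.array([.5720,.0113,0])
p=case+c.apply([-.1,.155,0]);p[2]=.12
go(p,rot=down(-.046))
cal=vision.get_calibration("wrist");im=vision.capture("wrist");pickle.dump(cal,open("w10.pkl","wb"))
cv2.imwrite("w10raw.png",im[:,:,::-1])
t=vision.capture("top");cv2.imwrite("top10.png",t[:,:,::-1])
s=vision.capture("scene")[120:280,240:440]
o=np.zeros((400,800,3),np.uint8);o[:320,:512]=cv2.resize(im,(512,320));o[:230,512:]=cv2.resize(s,(288,230));cv2.imwrite("pics/w10.png",o[:,:,::-1])
E
```

```text
time: 35.7
opening: 0.163
time: 36.33
opening: 0.165
time: 36.95
opening: 0.164
time: 37.58
opening: 0.164
pos [0.4788 0.1707 0.1728] yaw -0.048 shift [1.000e-04 1.400e-03 1.319e-01] turn [-0.02  0.   -0.02] after turn shift [1.000e-04 1.200e-03 1.319e-01]
```

View pics/w10.png

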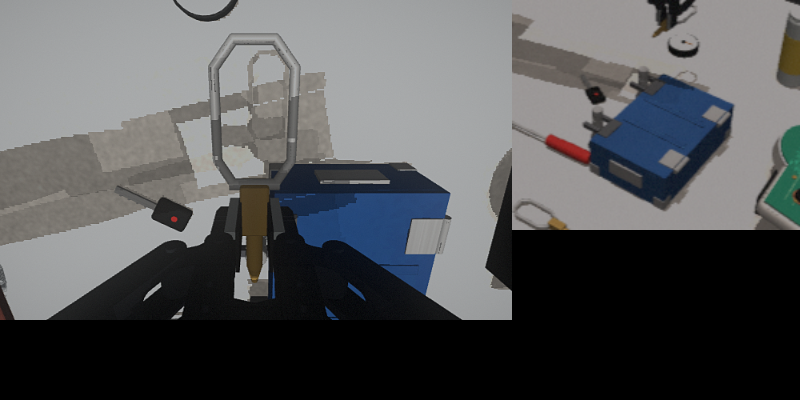

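Run:
```python
from h import *
import pickle;cal=pickle.load(open("w10.pkl","rb"))
print(proj(cal,[[.4756,.0908,.115],[.4756,.0908,.097]]))
g=cv2.cvtColor(cv2.imread("w10raw.png"),cv2.COLOR_BGR2GRAY)
for y in range(334,376,3):print(y,g[y,296:350:2].tolist())
```

```text
[[319.23850999 321.96207394]
 [319.18921336 306.18250004]]
334 [24, 18, 173, 165, 165, 164, 181, 39, 56, 57, 61, 58, 58, 57, 52, 30, 170, 162, 165, 177, 30, 24, 21, 15, 18, 12, 15]
337 [19, 10, 170, 165, 165, 165, 168, 73, 50, 58, 60, 58, 58, 56, 46, 119, 165, 163, 164, 178, 32, 21, 16, 24, 20, 18, 10]
340 [89, 78, 165, 162, 163, 163, 164, 183, 38, 53, 54, 54, 52, 53, 46, 169, 164, 163, 163, 182, 15, 18, 13, 29, 13, 14, 12]
343 [164, 165, 163, 164, 163, 164, 164, 168, 86, 48, 55, 57, 53, 58, 131, 167, 163, 163, 164, 179, 15, 24, 18, 36, 14, 19, 14]
346 [164, 164, 165, 162, 162, 164, 163, 165, 129, 54, 61, 62, 59, 77, 167, 163, 161, 164, 164, 181, 13, 20, 19, 48, 13, 14, 19]
349 [164, 163, 163, 161, 162, 163, 168, 100, 103, 45, 115, 115, 76, 85, 101, 102, 102, 101, 102, 112, 20, 22, 25, 77, 14, 16, 18]
352 [164, 164, 162, 163, 164, 163, 165, 114, 108, 88, 60, 66, 56, 89, 86, 86, 90, 93, 113, 114, 24, 20, 24, 76, 16, 15, 10]
355 [163, 164, 162, 162, 162, 161, 161, 169, 170, 180, 90, 95, 96, 95, 91, 93, 92, 93, 95, 99, 15, 25, 24, 74, 10, 17, 10]
358 [161, 162, 162, 162, 163, 162, 163, 157, 164, 81, 92, 96, 95, 94, 94, 94, 95, 93, 88, 99, 21, 22, 28, 79, 13, 16, 16]
361 [162, 162, 162, 161, 162, 161, 164, 158, 96, 91, 92, 90, 95, 96, 91, 90, 92, 89, 90, 100, 19, 21, 40, 76, 10, 20, 18]
364 [162, 161, 162, 162, 163, 162, 162, 110, 108, 96, 95, 95, 92, 92, 94, 94, 89, 85, 90, 102, 16, 20, 43, 72, 23, 19, 14]
367 [161, 162, 162, 160, 161, 161, 164, 170, 89, 96, 96, 95, 90, 87, 89, 93, 91, 92, 90, 99, 20, 22, 39, 74, 17, 15, 13]
370 [161, 161, 162, 161, 161, 162, 163, 165, 106, 37, 37, 37, 39, 37, 37, 37, 32, 34, 36, 55, 17, 25, 54, 71, 22, 13, 20]
373 [131, 179, 175, 168, 163, 164, 164, 171, 83, 24, 29, 29, 27, 23, 28, 24, 29, 26, 27, 24, 21, 24, 30, 17, 8, 16, 15]
```

```bash
python3 -m creep '[[[1,0,0.001,0.06,0,0,0],[1,0,0,0.06,0,0,0],[1,0,0,0.05,0,0,0],[1,0,0,0.023,0,0,0],[1,0,0,0,0,0,0]]]'
python3 -m creep '[[[1,0,0,0,0,0,0],[1,0,0,0,0,0,0],[1,0,0,0,0,0,0],[1,0,0,0,0,0,0],[1,0,0,0,0,0,0]]]'
python3 - <<'E'
from h import *
c=R.from_euler('z',-.046);case=np.array([.5720,.0113,0])
for y in(.14,.098):
    p=case+c.apply([-.1,y,0]);p[2]=.0956;go(p,rot=down(-.046))
E
```

```text
time: 38.35
position: [0.4793, 0.1707, 0.0958]
orientation: [0.723, 0.691, -0.001, -0.0]
contact_force: [0.5, 0.8, -0.3]
opening: 0.167
gripper_force: 60.4
time: 38.98
position: [0.4799, 0.1709, 0.0965]
orientation: [0.723, 0.691, 0.0, 0.0]
contact_force: [0.2, 0.9, -1.0]
opening: 0.164
gripper_force: 60.4
pos [0.4799 0.1709 0.0965] yaw -0.045 shift [-0.0379 -0.0016  0.0022] turn [ 0.   -0.    0.01] after turn shift [-0.0379 -0.0016  0.0022]
pos [0.4799 0.1709 0.0965] yaw -0.045 shift [-0.1429 -0.0017  0.0022] turn [ 0.   -0.    0.01] after turn shift [-0.1429 -0.0016  0.0022]
```

```bash
python3 -m creep '[[[1,-0.014,-0.0015,0.001,0,0,0],[1,-0.014,0,0,0,0,0],[1,-0.012,0,0,0,0,0],[1,-0.012,0,0,0,0,0],[1,-0.012,0,0,0,0,0]]]'
python3 -m creep '[[[1,-0.01,0,0,0,0,0],[1,-0.01,0,0,0,0,0],[1,-0.008,0,0,0,0,0],[1,0,0,0,0,0,0],[1,0,0,0,0,0,0]]]'
```

```text
time: 39.6
position: [0.4781, 0.1449, 0.0961]
orientation: [0.723, 0.691, 0.0, 0.0]
contact_force: [0.4, 0.2, -0.8]
opening: 0.167
gripper_force: 60.4
time: 40.22
position: [0.4776, 0.1342, 0.096]
orientation: [0.723, 0.691, 0.0, -0.0]
contact_force: [-0.3, -0.4, -1.6]
opening: 0.162
gripper_force: 60.4
```

```bash
python3 -m creep '[[[1,-0.01,0,0,0,0,0],[1,-0.01,0,0,0,0,0],[1,-0.01,0,0,0,0,0],[1,-0.008,0,0,0,0,0],[1,0,0,0,0,0,0]]]'
python3 -m creep '[[[1,-0.005,0,0,0,0,0],[1,-0.004,0,0,0,0,0],[1,0,0,0,0,0,0],[1,0,0,0,0,0,0],[1,0,0,0,0,0,0]]]'
```

```text
time: 40.85
position: [0.477, 0.1187, 0.0961]
orientation: [0.723, 0.691, 0.0, 0.0]
contact_force: [-0.6, -0.6, -0.5]
opening: 0.163
gripper_force: 60.4
time: 41.48
position: [0.4768, 0.1154, 0.096]
orientation: [0.723, 0.691, 0.0, -0.0]
contact_force: [-0.2, 0.5, -1.3]
opening: 0.162
gripper_force: 60.4
```

```bash
python3 -m creep '[[[1,-0.004,0,0,0,0,0],[1,-0.003,0,0,0,0,0],[1,0,0,0,0,0,0],[1,0,0,0,0,0,0],[1,0,0,0,0,0,0]]]'
python3 -m creep '[[[1,-0.004,0,0,0,0,0],[1,-0.003,0,0,0,0,0],[1,0,0,0,0,0,0],[1,0,0,0,0,0,0],[1,0,0,0,0,0,0]]]'
```

```text
time: 42.1
position: [0.4766, 0.1126, 0.096]
orientation: [0.723, 0.691, 0.0, 0.0]
contact_force: [0.0, 0.2, -1.9]
opening: 0.163
gripper_force: 60.4
time: 42.72
position: [0.4766, 0.1118, 0.0961]
orientation: [0.723, 0.691, 0.002, -0.001]
contact_force: [0.7, 9.2, -2.4]
opening: 0.164
gripper_force: 60.3
```

```bash
python3 -m creep '[[[0.65,0,0,0,0,0,0],[0.65,0,0,0,0,0,0],[0.65,0,0,0,0,0,0],[0.65,0,0,-0.05,0,0,0],[0.65,0,0,-0.1,0,0,0]]]'
python3 -m creep '[[[0.65,0.05,0,-0.1,0,0,0],[0.65,0.06,0,-0.05,0,0,0.9],[0.65,0.06,0,0,0,0,0.9],[0.65,0.06,0,0,0,0,0.9],[0.65,0,0,0,0,0,0.9]]]' >/dev/null
for i in 1 2 3; do python3 -m creep '[[[0.65,0,0,0,0,0,0.9],[0.65,0,0,0,0,0,0.9],[0.65,0,0,0,0,0,0.9],[0.65,0,0,0,0,0,0.9],[0.65,0,0,0,0,0,0.9]]]' >/dev/null; done
python3 - <<'E'
from h import *
import pickle
c=R.from_euler('z',-.046)
for n in("top","scene","wrist"):
    cal=vision.get_calibration(n);cv2.imwrite(n+"11.png",vision.capture(n)[:,:,::-1]);pickle.dump(cal,open(n+"11.pkl","wb"))
    o=np.array([.4766,.112,.097])
    print(n,proj(cal,[o,o+c.apply([0,.017,0]),o+c.apply([0,.092,0]),o+c.apply([0,.092*.98,-.092*.2])]).round(1).tolist())
go(o+c.apply([0,.09,.05]),rot=down(-.046-np.pi/2))
s=cv2.imread("scene11.png");t=cv2.imread("top11.png");w=cv2.imread("wrist11.png")
o=np.zeros((600,800,3),np.uint8)
o[:250,:400]=cv2.resize(w,(400,250));o[:300,400:]=cv2.resize(s[100:250,230:430],(400,300));o[300:,:400]=cv2.resize(t[160:260,200:333],(400,300));o[300:,400:]=cv2.resize(w[0:300,150:550],(400,300))
cv2.imwrite("pics/w11.png",o)
E
```

```text
time: 43.35
position: [0.4749, 0.1094, 0.1549]
orientation: [0.723, 0.691, -0.002, -0.001]
contact_force: [0.1, 1.7, 0.3]
opening: 0.354
gripper_force: 0.0
top [[273.7, 223.3], [266.7, 222.9], [236.0, 221.4], [238.2, 222.2]]
scene [[334.0, 168.1], [337.3, 165.2], [351.2, 152.9], [350.5, 158.1]]
wrist [[425.6, 203.4], [404.9, 201.9], [312.9, 195.1], [315.3, 188.6]]
pos [0.4863 0.2008 0.216 ] yaw -1.536 shift [-0.0138 -0.0032  0.1725] turn [0.   0.   0.92] after turn shift [-0.014  -0.002   0.1725]
```

View pics/w11.png

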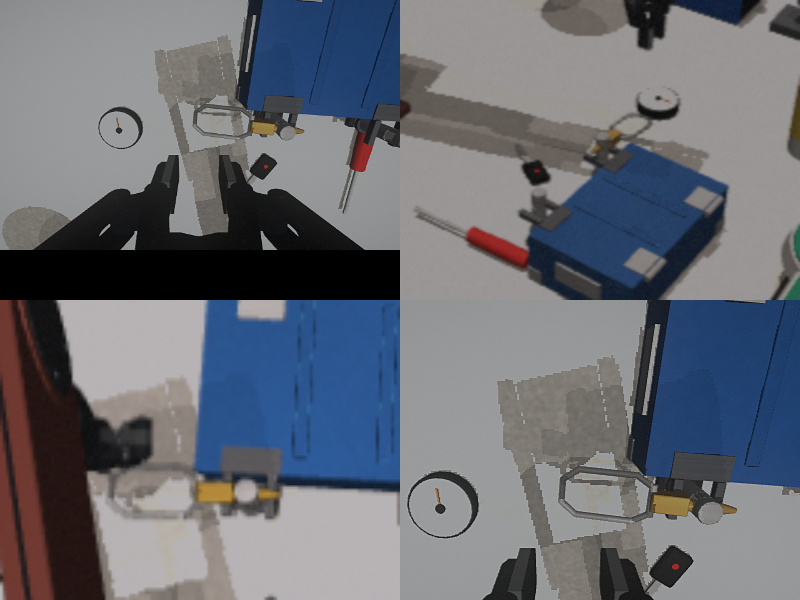

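Run:
```python
from h import *
import pickle
cal=pickle.load(open("wrist11.pkl","rb"))
g=cv2.cvtColor(cv2.imread("wrist11.png"),cv2.COLOR_BGR2GRAY)
for y in(185,190,194,198,203):print(y,g[y,300:324].tolist())
for x in(330,345,360):print("col",x,g[165:232,x].tolist())
for z in(.097,.088,.08):print(z,unproj(cal,[(311.5,195)],z))
gs=cv2.cvtColor(cv2.imread("scene11.png"),cv2.COLOR_BGR2GRAY)
for y in range(150,168,1):print("s",y,gs[y,338:364].tolist())
```

```text
185 [153, 155, 154, 153, 154, 153, 153, 156, 161, 114, 75, 79, 84, 73, 64, 96, 158, 157, 154, 155, 155, 154, 156, 153]
190 [157, 156, 154, 155, 154, 155, 156, 157, 164, 80, 71, 82, 83, 73, 58, 119, 153, 156, 154, 153, 154, 154, 152, 154]
194 [154, 155, 154, 153, 154, 153, 155, 160, 129, 71, 74, 80, 78, 72, 71, 157, 158, 155, 154, 153, 154, 155, 154, 154]
198 [154, 156, 155, 155, 155, 155, 155, 162, 109, 66, 69, 73, 70, 62, 104, 157, 156, 153, 153, 154, 154, 156, 153, 154]
203 [155, 155, 154, 156, 155, 155, 153, 156, 159, 122, 108, 124, 134, 146, 123, 70, 90, 67, 123, 159, 159, 156, 155, 154]
col 330 [165, 83, 75, 87, 93, 84, 66, 96, 159, 151, 146, 142, 150, 160, 83, 88, 90, 79, 162, 157, 153, 155, 153, 153, 154, 154, 153, 153, 156, 154, 154, 154, 154, 154, 155, 154, 154, 153, 154, 155, 154, 154, 153, 155, 156, 163, 91, 72, 97, 114, 127, 111, 94, 159, 156, 156, 154, 155, 154, 153, 154, 155, 153, 154, 155, 155, 154]
col 345 [154, 160, 132, 63, 80, 91, 90, 79, 54, 167, 158, 154, 149, 151, 160, 82, 85, 87, 84, 76, 159, 154, 152, 152, 153, 155, 153, 152, 152, 151, 152, 151, 150, 149, 150,
[... 2256 characters left out ...]
151, 150, 152, 151, 151, 150, 149]
s 163 [150, 151, 151, 150, 150, 148, 149, 150, 146, 149, 150, 152, 149, 133, 93, 76, 87, 129, 152, 150, 148, 148, 149, 150, 150, 151]
s 164 [138, 149, 149, 150, 150, 151, 148, 149, 149, 151, 151, 148, 132, 95, 74, 82, 126, 150, 150, 149, 150, 150, 149, 151, 150, 151]
s 165 [111, 122, 139, 150, 148, 150, 150, 148, 148, 149, 129, 93, 74, 90, 130, 150, 150, 150, 150, 151, 150, 150, 151, 150, 149, 150]
s 166 [106, 102, 102, 127, 149, 149, 150, 151, 148, 133, 99, 77, 85, 126, 149, 151, 150, 150, 150, 149, 150, 149, 151, 151, 151, 150]
s 167 [103, 74, 59, 78, 88, 108, 119, 107, 96, 77, 90, 130, 150, 151, 151, 150, 151, 150, 149, 150, 151, 152, 152, 152, 151, 150]
```

Run:
```python
from h import *
go(np.array([.4755,.2045,.068]),rot=down(-.046-np.pi/2))
```

```text
pos [0.4863 0.2008 0.216 ] yaw -1.536 shift [-0.0267 -0.0102  0.37  ] turn [0.   0.   0.92] after turn shift [-0.0274 -0.0079  0.37  ]
```

```bash
python3 -m creep '[[[0.6,0,0,0,0,0,0.92],[0.6,-0.0274,-0.008,0.08,0,0,0],[0.6,0,0,0.1,0,0,0],[0.6,0,0,0.1,0,0,0],[0.6,0,0,0.09,0,0,0]]]' >/dev/null
python3 -m creep '[[[0.6,0,0,0,0,0,0],[0.6,0,0,0,0,0,0],[1,0,0,0,0,0,0],[1,0,0,0,0,0,0],[1,0,0,0,0,0,0]]]'
python3 -m creep '[[[1,0,0,0,0,0,0],[1,0,0,0,0,0,0],[1,0,0,0,0,0,0],[1,0,0,0,0,0,0],[1,0,0,0,0,0,0]]]'
```

```text
time: 47.25
position: [0.477, 0.2052, 0.0694]
orientation: [1.0, -0.023, 0.002, -0.0]
contact_force: [3.5, 1.1, 1.3]
opening: 0.036
gripper_force: 61.7
time: 47.88
position: [0.4761, 0.205, 0.0684]
orientation: [1.0, -0.023, 0.001, -0.0]
contact_force: [4.8, 2.9, 1.6]
opening: 0.036
gripper_force: 62.8
```

```bash
python3 -m creep '[[[1,0,0.0005,-0.035,0,0,0],[1,0,0.0005,-0.035,0,0,0],[1,0,0.0125,-0.035,0,0,0],[1,0,0.0165,-0.0325,0,0,0],[1,0,0,0,0,0,0]]]'
python3 -m creep '[[[1,0,0.024,-0.029,0,0,0],[1,0,0.0295,-0.0235,0,0,0],[1,0,0.034,-0.017,0,0,0],[1,0,0.0355,-0.0105,0,0,0],[1,0,0,0,0,0,0]]]'
```

```text
time: 48.5
position: [0.4757, 0.1953, 0.1249]
orientation: [1.0, -0.024, 0.001, -0.003]
contact_force: [2.4, 11.7, 4.2]
opening: 0.027
gripper_force: 64.3
time: 49.12
position: [0.4722, 0.1431, 0.1562]
orientation: [1.0, -0.024, -0.0, -0.0]
contact_force: [-1.6, 1.2, 9.2]
opening: 0.028
gripper_force: 61.1
```

```bash
python3 -m creep '[[[1,0,0.0325,-0.004,0,0,0],[1,0,0.0325,0,0,0,0],[1,0,0.03,0.008,0,0,0],[1,0,0.03,0.012,0,0,0],[1,0,0,0,0,0,0]]]'
python3 - <<'E'
from h import *
cal=vision.get_calibration("top");im=vision.capture("top");cv2.imwrite("top12.png",im[:,:,::-1])
cv2.imwrite("scene12.png",vision.capture("scene")[:,:,::-1])
E
```

```text
time: 49.75
position: [0.469, 0.0928, 0.1471]
orientation: [1.0, -0.024, -0.002, 0.0]
contact_force: [-2.3, 1.0, -0.6]
opening: 0.027
gripper_force: 64.1
```

```bash
python3 -m creep '[[[0.75,0,0,0,0,0,0],[0.75,0,0,0,0,0,0],[0.75,0,0,-0.03,0,0,0],[0.75,0,0,-0.06,0,0,0],[0.75,0,0,-0.06,0,0,0]]]'
python3 -m creep '[[[1,0,0,0,0,0,0],[1,0,0,0,0,0,0],[1,0,0,0,0,0,0],[1,0,0,0,0,0,0],[1,0,0,0,0,0,0]]]'
python3 - <<'E'
from h import *
import pickle
go(np.array([.474,.054,.135]),rot=down(-.046-np.pi/2))
for n in("scene","wrist"):
    cal=vision.get_calibration(n);cv2.imwrite(n+"13.png",vision.capture(n)[:,:,::-1]);pickle.dump(cal,open(n+"13.pkl","wb"))
    h=np.array([.478,.130,.097]);c=R.from_euler('z',-.046)
    print(n,"bar shut",proj(cal,h+c.apply([0,-.075,0])),"bar up60",proj(cal,h+c.apply([0,-.0375,.065])))
g=cv2.cvtColor(cv2.imread("wrist13.png"),cv2.COLOR_BGR2GRAY)
u,v=proj(cal,h+c.apply([0,-.075,0]))[0].round().astype(int)
for y in range(v-16,v+17,4):print(y,u-30,g[y,u-30:u+30:2].tolist())
E
```

```text
time: 50.48
position: [0.4707, 0.0938, 0.2104]
orientation: [1.0, -0.023, 0.001, -0.0]
contact_force: [-0.6, -1.0, -0.2]
opening: 0.254
gripper_force: 0.0
time: 51.1
position: [0.47, 0.0936, 0.2081]
orientation: [1.0, -0.023, -0.0, 0.0]
contact_force: [-0.2, -0.1, -0.4]
opening: 0.0
gripper_force: 0.0
pos [0.47   0.0936 0.2081] yaw -1.618 shift [0.0147 0.0985 0.1828] turn [ 0.    0.01 -0.01] after turn shift [0.0145 0.0985 0.1828]
scene bar shut [[322.83008053 178.17685954]] bar up60 [[330.97080965 153.23238329]]
wrist bar shut [[366.35598878 183.83502323]] bar up60 [[318.12951456 214.63276226]]
168 336 [44, 44, 48, 47, 51, 43, 167, 169, 110, 67, 86, 98, 88, 72, 126, 130, 129, 123, 163, 166, 163, 164, 166, 163, 163, 165, 164, 164, 164, 163]
172 336 [41, 47, 51, 49, 49, 45, 164, 164, 163, 170, 126, 63, 83, 100, 94, 80, 85, 138, 164, 164, 164, 162, 164, 165, 163, 164, 164, 164, 164, 166]
176 336 [186, 39, 51, 49, 50, 40, 169, 163, 163, 167, 127, 134, 138, 81, 75, 91, 89, 95, 164, 164, 164, 164, 164, 165, 164, 164, 166, 164, 165, 165]
180 336 [54, 51, 49, 38, 44, 40, 168, 165, 165, 170, 133, 137, 130, 111, 73, 91, 86, 134, 165, 166, 165, 164, 164, 164, 166, 167, 165, 166, 165, 165]
184 336 [76, 73, 73, 72, 73, 75, 63, 56, 67, 137, 113, 106, 101, 90, 78, 93, 80, 134, 165, 165, 166, 165, 164, 165, 166, 164, 164, 164, 166, 164]
188 336 [76, 76, 76, 79, 79, 79, 80, 78, 77, 71, 109, 106, 107, 81, 82, 93, 75, 132, 165, 164, 164, 166, 164, 165, 164, 162, 166, 166, 165, 167]
192 336 [47, 59, 53, 42, 46, 28, 170, 169, 166, 168, 117, 111, 110, 67, 85, 92, 106, 137, 165, 165, 165, 163, 165, 163, 163, 166, 165, 165, 164, 165]
196 336 [141, 36, 42, 73, 71, 52, 166, 165, 164, 165, 113, 109, 116, 61, 78, 142, 99, 133, 165, 164, 165, 164, 164, 166, 167, 165, 166, 166, 165, 165]
200 336 [174, 32, 40, 38, 38, 20, 171, 165, 165, 166, 121, 82, 78, 96, 136, 145, 111, 136, 164, 165, 165, 166, 166, 166, 166, 166, 166, 165, 166, 165]
```

```bash
python3 -m creep '[[[1,0.0145,0.05,0,0,0,0],[1,0,0.0485,0.04,0,0,0],[1,0,0,0.07,0,0,0],[1,0,0,0.07,0,0,0],[1,0,0,0,0,0,0]]]'
python3 -m creep '[[[1,0,0,0.03,0,0,0],[1,0,0,0.02,0,0,0],[1,0,0,0.016,0,0,0],[1,0,0,0,0,0,0],[1,0,0,0,0,0,0]]]'
```

```text
time: 51.82
position: [0.4722, 0.0541, 0.1344]
orientation: [1.0, -0.024, -0.003, -0.0]
contact_force: [0.3, -0.5, 0.1]
opening: -0.001
gripper_force: 0.0
time: 52.45
position: [0.4744, 0.0541, 0.1105]
orientation: [1.0, -0.023, 0.0, 0.0]
contact_force: [0.2, 0.0, 0.5]
opening: -0.0
gripper_force: 0.0
```

```bash
python3 -m creep '[[[1,0,0,0.012,0,0,0],[1,0,0,0.008,0,0,0],[1,0,0,0.006,0,0,0],[1,0,0,0,0,0,0],[1,0,0,0,0,0,0]]]'
python3 -m creep '[[[1,0,0,0.006,0,0,0],[1,0,0,0.004,0,0,0],[1,0,0,0,0,0,0],[1,0,0,0,0,0,0],[1,0,0,0,0,0,0]]]'
```

```text
time: 53.08
position: [0.4743, 0.0541, 0.0999]
orientation: [1.0, -0.023, 0.0, -0.0]
contact_force: [-0.4, 0.4, -0.0]
opening: 0.001
gripper_force: 0.1
time: 53.7
position: [0.4744, 0.0539, 0.096]
orientation: [1.0, -0.023, 0.0, 0.0]
contact_force: [0.9, -1.1, 3.1]
opening: 0.0
gripper_force: 1.5
```

```bash
python3 -m creep '[[[1,0,0,-0.04,0,0,0],[1,0,0,-0.08,0,0,0],[1,0,0,-0.1,0,0,0],[1,0,0,-0.1,0,0,0],[0.4,0,0,0,0,0,0]]]' | tail -3
python3 - <<'E'
from h import *
go(np.array([.51,-.252,.22]),rot=down(-np.pi/2+.01))
E
```

```text
contact_force: [0.1, 0.2, 0.4]
opening: 0.202
gripper_force: 0.0
pos [0.4765 0.0542 0.2286] yaw -1.617 shift [0.1192 0.7609 0.022 ] turn [-0.   -0.09 -0.65] after turn shift [0.0762 0.7664 0.0214]
```

```bash
python3 -m creep '[[[0.4,0.0199,0.127,0.004,0,0,0],[0.4,0.0199,0.127,0.004,0,0,0],[0.4,0.0199,0.127,0.004,0,0,0],[0.4,0.0199,0.127,0.004,0,0,0],[0.4,0.0199,0.127,0.004,0,0,0]]]' >/dev/null
python3 -m creep '[[[0.4,0.0197,0.126,0,0,0,0],[0.4,0,0,0,0,0,-0.65],[0.4,0,0,0,0,0,0],[0.4,0,0,0,0,0,0],[0.4,0,0,0,0,0,0]]]' | head -3
python3 - <<'E'
from h import *
import pickle
cal=vision.get_calibration("wrist");im=vision.capture("wrist");pickle.dump(cal,open("w14.pkl","wb"));cv2.imwrite("w14.png",im[:,:,::-1])
print(proj(cal,[[.52,-.252,.016],[.57,-.2533,.008],[.428,-.251,.008]]).round(1))
hsv=cv2.cvtColor(im,cv2.COLOR_RGB2HSV);m=cv2.inRange(hsv,(12,110,50),(30,255,255))
n,l,st,ce=cv2.connectedComponentsWithStats(m)
for i in range(1,n):
    if st[i,4]>80:
        print(st[i].tolist(),ce[i].round(1))
        ys=np.where((l==i).any(1))[0]
        if 200<ce[i][0]<450: print([(int(y),int(np.where(l[y]==i)[0].min()),int(np.where(l[y]==i)[0].max())) for y in ys[::3]])
E
```

```text
time: 55.58
position: [0.5076, -0.2515, 0.2158]
orientation: [1.0, 0.005, -0.0, -0.0]
[[317.8 153.6]
 [319.6 102.2]
 [316.1 233.3]]
[316, 103, 9, 39, 301] [320.3 123.9]
[(103, 320, 322), (106, 319, 322), (109, 318, 323), (112, 317, 324), (115, 317, 324), (118, 317, 324), (121, 317, 324), (124, 316, 324), (127, 317, 324), (130, 317, 324), (133, 317, 324), (136, 316, 324), (139, 316, 324)]
[312, 142, 16, 29, 413] [319.5 156.4]
[(142, 313, 315), (145, 313, 327), (148, 313, 327), (151, 313, 327), (154, 313, 327), (157, 313, 326), (160, 313, 326), (163, 312, 326), (166, 312, 326), (169, 312, 326)]
```

Run:
```python
from h import *
import pickle
cal=pickle.load(open("w14.pkl","rb"));g=cv2.cvtColor(cv2.imread("w14.png"),cv2.COLOR_BGR2GRAY)
print(g[218:248,316].tolist());print(g[205,285:350].tolist())
```

```text
[148, 147, 147, 147, 149, 146, 148, 148, 148, 150, 158, 86, 89, 91, 60, 91, 130, 109, 110, 150, 149, 148, 146, 146, 147, 147, 144, 144, 144, 145]
[148, 148, 149, 147, 149, 147, 148, 149, 150, 154, 100, 92, 98, 68, 75, 80, 71, 60, 84, 99, 98, 99, 97, 98, 98, 100, 100, 101, 102, 103, 104, 101, 98, 94, 90, 150, 153, 150, 148, 149, 148, 147, 148, 147, 149, 147, 148, 150, 156, 86, 90, 112, 131, 112, 99, 149, 150, 149, 149, 148, 147, 148, 148, 149, 149]
```

Run:
```python
from h import *
import pickle
cal=pickle.load(open("w14.pkl","rb"))
pinfix(cal,(321,102.3),(317,232),(319.8,141.5),(319.3,171.5))
go(np.array([.5195,-.2515,.004]),rot=down(-np.pi/2-.02))
```

```text
len 0.1403678958872588 yaw -0.01956084801320888 origin from tip [ 0.51992551 -0.25375015] bar [ 0.5215573  -0.25378207] head [ 0.52034457 -0.25367897] [ 0.51935848 -0.25409872]
pos [ 0.5077 -0.2516  0.2159] yaw -1.56 shift [2.950e-02 2.000e-04 5.298e-01] turn [-0.   -0.    0.35] after turn shift [ 0.0296 -0.0007  0.5298]
```

```bash
python3 -m creep '[[[0.4,0.0308,0.005,0.1,0,0,0.3],[0.4,0,0,0.12,0,0,0],[0.4,0,0,0.12,0,0,0],[0.4,0,0,0.1,0,0,0],[0.4,0,0,0.05,0,0,0]]]' >/dev/null
python3 -m creep '[[[0.4,0,0,0.037,0,0,0],[0.4,0,0,0,0,0,0],[1,0,0,0,0,0,0],[1,0,0,0,0,0,0],[1,0,0,0,0,0,0]]]'
python3 -m creep '[[[1,0,0,0,0,0,0],[1,0,0,-0.08,0,0,0],[1,0,0,-0.12,0,0,0],[1,0,0,-0.12,0,0,0],[1,0,0,-0.1,0,0,0]]]'
python3 - <<'E'
from h import *
c=R.from_euler('z',-.046);case=np.array([.5725,.0108,0])
p=case+c.apply([-.1,-.155,0]);p[2]=.17;print(p,"stud1",case+c.apply([-.1,-.075,0]))
go(p,rot=down(-.046))
E
```

```text
time: 56.88
position: [0.5211, -0.2549, 0.0068]
orientation: [1.0, -0.008, 0.001, 0.001]
contact_force: [-0.6, 0.9, 5.5]
opening: 0.163
gripper_force: 60.5
time: 57.5
position: [0.5201, -0.2543, 0.1754]
orientation: [1.0, -0.008, 0.001, 0.0]
contact_force: [-0.2, -0.3, -0.9]
opening: 0.165
gripper_force: 59.7
[ 0.4654783  -0.13943766  0.17      ] stud1 [ 0.469157   -0.05952229  0.        ]
pos [ 0.5201 -0.2543  0.1754] yaw -1.587 shift [-0.1413 -0.2849  0.0129] turn [  0.02  -0.   -17.66] after turn shift [ 0.2806 -0.1496  0.0134]
```

```bash
python3 -m creep '[[[1,-0.0471,-0.095,0,0,0,0],[1,-0.0471,-0.095,0,0,0,0],[1,-0.0471,-0.095,0,0,0,0],[1,0,0,0,0,0,-0.98],[1,0,0,0,0,0,-0.98]]]' >/dev/null
for i in 1 2 3; do python3 -m creep '[[[1,0,0,0,0,0,-0.98],[1,0,0,0,0,0,-0.98],[1,0,0,0,0,0,-0.98],[1,0,0,0,0,0,-0.98],[1,0,0,0,0,0,-0.98]]]' >/dev/null; done
python3 -m creep '[[[1,0,0,0,0,0,-0.98],[1,0,0,0,0,0,0],[1,0,0,0,0,0,0],[1,0,0,0,0,0,0],[1,0,0,0,0,0,0]]]'
python3 - <<'E'
from h import *
import pickle
c=R.from_euler('z',-.046);case=np.array([.5725,.0108,0])
p=case+c.apply([-.1,-.155,0]);p[2]=.0957
go(p,rot=down(-.046))
cal=vision.get_calibration("wrist");im=vision.capture("wrist");cv2.imwrite("w15.png",im[:,:,::-1]);pickle.dump(cal,open("w15.pkl","wb"))
hsv=cv2.cvtColor(im,cv2.COLOR_RGB2HSV);m=cv2.inRange(hsv,(12,90,40),(32,255,255))
n,l,st,ce=cv2.connectedComponentsWithStats(m)
for i in range(1,n):
    if st[i,4]>60: print(st[i].tolist(),ce[i].round(1))
o=r.get_state()["position"]+[0,0,.0013]
print(proj(cal,[o+c.apply([0,x,0])for x in(-.018,.012,.038,.05)]).round(1).tolist(), "stud top",proj(cal,[.4692,-.0595,.115]))
E
```

```text
time: 60.62
position: [0.4653, -0.1392, 0.173]
orientation: [0.724, 0.69, 0.0, 0.0]
contact_force: [0.5, 0.9, -0.4]
opening: 0.168
gripper_force: 59.7
pos [ 0.4653 -0.1392  0.173 ] yaw -0.048 shift [-0.0005  0.0006  0.1933] turn [ 0.    0.   -0.03] after turn shift [-0.0005  0.0006  0.1933]
[302, 162, 33, 148, 3715] [317.9 245.6]
[[318.2, 296.1], [318.0, 240.0], [317.9, 185.5], [317.8, 158.3]] stud top [[318.18460755  83.73361618]]
```

Run:
```python
from h import *
im=cv2.imread("w15.png");g=cv2.cvtColor(im,cv2.COLOR_BGR2GRAY)
hsv=cv2.cvtColor(im,cv2.COLOR_BGR2HSV);m=cv2.inRange(hsv,(12,90,40),(32,255,255))
for y in(164,170,180,190,220,240,270,300):
    x=np.where(m[y,290:350])[0]+290;print(y,x.min(),x.max())
for y in range(56,150,6):print(y,g[y,276:362:3].tolist())
```

```text
164 314 323
170 313 324
180 310 327
190 308 329
220 308 328
240 303 333
270 302 333
300 302 333
56 [130, 130, 127, 125, 113, 87, 59, 86, 85, 86, 83, 85, 84, 84, 84, 82, 81, 82, 82, 84, 81, 82, 83, 79, 82, 80, 84, 79, 79]
62 [132, 127, 128, 127, 130, 134, 134, 132, 133, 137, 110, 40, 71, 41, 39, 83, 81, 84, 78, 77, 38, 32, 27, 23, 80, 84, 85, 79, 77]
68 [130, 132, 130, 128, 130, 125, 99, 102, 105, 91, 46, 88, 102, 104, 94, 160, 156, 155, 74, 74, 68, 35, 28, 19, 80, 81, 84, 80, 77]
74 [130, 127, 127, 124, 123, 130, 106, 105, 106, 61, 98, 101, 103, 103, 104, 101, 100, 96, 96, 84, 42, 36, 29, 19, 81, 82, 81, 80, 76]
80 [158, 158, 160, 160, 161, 127, 131, 104, 54, 96, 100, 98, 102, 104, 102, 101, 98, 101, 99, 93, 52, 28, 27, 24, 80, 81, 83, 80, 79]
86 [158, 157, 157, 157, 157, 159, 159, 160, 76, 91, 95, 98, 101, 102, 100, 99, 96, 99, 100, 92, 47, 29, 30, 29, 53, 49, 51, 49, 44]
92 [159, 158, 158, 158, 156, 158, 159, 155, 160, 42, 96, 96, 101, 102, 102, 99, 96, 97, 97, 51, 39, 32, 28, 28, 52, 52, 51, 50, 50]
98 [157, 158, 158, 158, 158, 159, 157, 156, 158, 160, 97, 57, 95, 97, 98, 94, 94, 
[... 373 characters left out ...]
 73, 68, 72, 72, 76, 51, 40, 52, 49, 50, 51, 49]
122 [78, 78, 79, 80, 78, 79, 78, 79, 76, 75, 77, 79, 75, 74, 77, 73, 39, 108, 158, 99, 57, 58, 24, 41, 43, 41, 40, 39, 47]
128 [79, 76, 76, 76, 76, 76, 75, 77, 75, 75, 75, 74, 76, 73, 72, 75, 59, 162, 109, 104, 54, 58, 27, 47, 42, 43, 44, 44, 45]
134 [63, 63, 62, 67, 66, 65, 66, 66, 64, 62, 65, 62, 66, 63, 53, 58, 32, 166, 133, 101, 48, 42, 28, 48, 46, 44, 45, 45, 47]
140 [89, 130, 175, 169, 170, 168, 165, 163, 161, 158, 161, 160, 158, 158, 106, 126, 131, 127, 125, 125, 80, 49, 29, 46, 44, 47, 47, 46, 45]
146 [155, 160, 155, 159, 158, 154, 153, 154, 156, 154, 155, 152, 153, 85, 107, 105, 97, 122, 108, 115, 130, 132, 20, 46, 47, 45, 48, 48, 47]
```

```bash
python3 -m creep '[[[1,0,0,0.06,0,0,0],[1,0,0,0.06,0,0,0],[1,0,0,0.05,0,0,0],[1,0,0,0.024,0,0,0],[1,0,0,0,0,0,0]]]' >/dev/null
python3 -m creep '[[[1,0.014,0,0,0,0,0],[1,0.014,0,0,0,0,0],[1,0.012,0,0,0,0,0],[1,0.012,0,0,0,0,0],[1,0.012,0,0,0,0,0]]]'
python3 -m creep '[[[1,0.012,0,0,0,0,0],[1,0.012,0,0,0,0,0],[1,0.01,0,0,0,0,0],[1,0,0,0,0,0,0],[1,0,0,0,0,0,0]]]'
```

```text
time: 61.92
position: [0.4665, -0.1133, 0.0955]
orientation: [0.724, 0.69, 0.0, 0.0]
contact_force: [-0.5, -0.3, -1.4]
opening: 0.165
gripper_force: 59.7
time: 62.55
position: [0.4672, -0.1001, 0.0954]
orientation: [0.724, 0.69, -0.0, 0.0]
contact_force: [0.3, -0.6, -0.9]
opening: 0.161
gripper_force: 59.7
```

```bash
python3 -m creep '[[[1,0.01,0,0,0,0,0],[1,0.01,0,0,0,0,0],[1,0.01,0,0,0,0,0],[1,0.008,0,0,0,0,0],[1,0,0,0,0,0,0]]]'
python3 -m creep '[[[1,0.005,0,0,0,0,0],[1,0.004,0,0,0,0,0],[1,0,0,0,0,0,0],[1,0,0,0,0,0,0],[1,0,0,0,0,0,0]]]'
```

```text
time: 63.18
position: [0.4679, -0.0846, 0.0954]
orientation: [0.724, 0.69, 0.0, 0.0]
contact_force: [-0.2, -0.3, 0.4]
opening: 0.165
gripper_force: 59.7
time: 63.8
position: [0.468, -0.0814, 0.0954]
orientation: [0.724, 0.69, -0.0, 0.0]
contact_force: [0.1, -0.1, -1.1]
opening: 0.162
gripper_force: 59.7
```

```bash
python3 -m creep '[[[1,0.004,0,0,0,0,0],[1,0.002,0,0,0,0,0],[1,0,0,0,0,0,0],[1,0,0,0,0,0,0],[1,0,0,0,0,0,0]]]'
python3 -m creep '[[[1,0.003,0,0,0,0,0],[1,0.002,0,0,0,0,0],[1,0,0,0,0,0,0],[1,0,0,0,0,0,0],[1,0,0,0,0,0,0]]]'
```

```text
time: 64.42
position: [0.4681, -0.0791, 0.0954]
orientation: [0.724, 0.69, -0.0, 0.0]
contact_force: [-0.8, -3.1, -1.5]
opening: 0.16
gripper_force: 59.7
time: 65.05
position: [0.4682, -0.0788, 0.0956]
orientation: [0.724, 0.69, -0.001, 0.001]
contact_force: [-1.6, -9.7, -1.8]
opening: 0.166
gripper_force: 59.6
```

```bash
python3 -m creep '[[[0.65,0,0,0,0,0,0],[0.65,0,0,0,0,0,0],[0.65,0,0,0,0,0,0],[0.65,0,0,-0.05,0,0,0],[0.65,0,0,-0.1,0,0,0]]]' | head -2
python3 -m creep '[[[0.6,-0.05,0,-0.1,0,0,0],[0.6,-0.06,0,-0.05,0,0,0],[0.6,-0.06,0,0,0,0,0],[0.6,-0.06,0,0,0,0,1],[0.6,0,0,0,0,0,1]]]' >/dev/null
for i in 1 2 3; do python3 -m creep '[[[0.6,0,0,0,0,0,1],[0.6,0,0,0,0,0,1],[0.6,0,0,0,0,0,1],[0.6,0,0,0,0,0,1],[0.6,0,0,0,0,0,1]]]' >/dev/null; done
python3 -m creep '[[[0.6,0,0,0,0,0,1],[0.6,0,0,0,0,0,0],[0.6,0,0,0,0,0,0],[0.6,0,0,0,0,0,0],[0.6,0,0,0,0,0,0]]]' >/dev/null
python3 - <<'E'
from h import *
import pickle
c=R.from_euler('z',-.046)
go(np.array([.464,-.1722,.068]),rot=down(-.046-np.pi/2))
cal=vision.get_calibration("wrist");im=vision.capture("wrist");cv2.imwrite("w16.png",im[:,:,::-1]);pickle.dump(cal,open("w16.pkl","wb"))
g=cv2.cvtColor(im,cv2.COLOR_RGB2GRAY)
u,v=proj(cal,[.464,-.1722,.079])[0].round().astype(int);print(u,v)
for y in range(v-16,v+17,4):print(y,u-16,g[y,u-16:u+17].tolist())
for x in(u-20,u-30):print("col",x,v-35,g[v-35:v+35,x].tolist())
hsv=cv2.cvtColor(im,cv2.COLOR_RGB2HSV);m=cv2.inRange(hsv,(12,90,40),(32,255,255))
n,l,st,ce=cv2.connectedComponentsWithStats(m)
for i in range(1,n):
    if st[i,4]>60: print(st[i].tolist(),ce[i].round(1))
print(proj(cal,np.array([.4683,-.0805,.097])+c.apply([[0,0,0],[0,-.017,0],[0,-.092,0],[0,-.091,-.018]])).round(1).tolist())
E
```

```text
time: 65.68
position: [0.4667, -0.0761, 0.1543]
pos [ 0.4638 -0.1688  0.2154] yaw -1.618 shift [0.0008 0.0085 0.3686] turn [ 0.   -0.   -0.01] after turn shift [0.0008 0.0085 0.3686]
321 182
166 305 [89, 90, 89, 89, 89, 88, 92, 89, 76, 64, 66, 75, 78, 84, 86, 86, 82, 78, 68, 67, 108, 113, 110, 106, 106, 116, 117, 120, 121, 122, 123, 125, 111]
170 305 [84, 82, 84, 84, 85, 90, 88, 86, 81, 154, 158, 155, 161, 107, 71, 77, 83, 84, 73, 73, 158, 162, 127, 120, 119, 116, 118, 118, 122, 126, 123, 123, 122]
174 305 [154, 155, 158, 158, 154, 155, 153, 152, 151, 152, 140, 144, 153, 131, 75, 74, 83, 88, 78, 84, 99, 97, 121, 123, 122, 119, 119, 118, 120, 120, 122, 123, 126]
178 305 [149, 149, 148, 150, 151, 150, 151, 152, 149, 149, 152, 152, 156, 130, 65, 76, 87, 88, 80, 65, 97, 98, 98, 102, 99, 102, 102, 102, 100, 95, 92, 114, 120]
182 305 [148, 146, 150, 150, 150, 150, 151, 151, 152, 151, 151, 152, 155, 164, 75, 58, 68, 72, 68, 55, 101, 104, 100, 97, 99, 101, 102, 105, 104, 101, 100, 99, 99]
186 305 [149, 150, 150, 149, 151, 150, 151, 152, 151, 152, 151, 153, 163, 113, 62, 62, 68, 69, 69, 62, 8
[... 698 characters left out ...]
 144, 142, 145, 146, 149, 147, 148, 148, 146, 146, 144, 145, 148, 145, 150, 151, 152, 149, 152, 159, 97, 74, 101, 121, 133, 116, 100, 155, 154, 150, 152, 152, 153, 157, 158, 159, 163]
col 291 147 [108, 82, 83, 81, 77, 118, 118, 90, 64, 79, 87, 89, 78, 61, 89, 160, 153, 153, 146, 145, 148, 157, 81, 84, 85, 87, 85, 75, 154, 150, 147, 147, 146, 146, 146, 147, 147, 147, 149, 149, 147, 148, 147, 148, 147, 147, 145, 147, 146, 151, 149, 147, 147, 152, 93, 76, 98, 116, 121, 104, 108, 151, 148, 146, 143, 146, 152, 151, 150, 151]
[184, 176, 49, 25, 932] [210. 188.]
[0, 185, 23, 13, 212] [  8.7 191.9]
[143, 186, 18, 12, 115] [151.8 191.8]
[[206.6, 188.8], [227.8, 188.7], [321.5, 188.5], [320.1, 182.3]]
```

```bash
python3 -m creep '[[[0.6,0.001,0.009,0.08,0,0,0],[0.6,0,0,0.1,0,0,0],[0.6,0,0,0.1,0,0,0],[0.6,0,0,0.088,0,0,0],[0.6,0,0,0,0,0,0]]]' >/dev/null
python3 -m creep '[[[0.6,0,0,0,0,0,0],[0.6,0,0,0,0,0,0],[1,0,0,0,0,0,0],[1,0,0,0,0,0,0],[1,0,0,0,0,0,0]]]'
python3 -m creep '[[[1,0,0,0,0,0,0],[1,0,0,0,0,0,0],[1,0,0,0,0,0,0],[1,0,0,0,0,0,0],[1,0,0,0,0,0,0]]]'
```

```text
time: 70.1
position: [0.4645, -0.1725, 0.0687]
orientation: [1.0, -0.024, 0.001, 0.0]
contact_force: [1.2, 0.3, -0.3]
opening: 0.03
gripper_force: 66.4
time: 70.72
position: [0.4642, -0.1724, 0.0683]
orientation: [1.0, -0.024, 0.0, -0.0]
contact_force: [1.3, 1.4, 1.1]
opening: 0.029
gripper_force: 66.4
```

Bar gripped; same arc, mirrored (toward the stud is −tool y).

```bash
python3 -m creep '[[[1,0,-0.0005,-0.035,0,0,0],[1,0,-0.0005,-0.035,0,0,0],[1,0,-0.0125,-0.035,0,0,0],[1,0,-0.0165,-0.0325,0,0,0],[1,0,0,0,0,0,0]]]'
python3 -m creep '[[[1,0,-0.024,-0.029,0,0,0],[1,0,-0.0295,-0.0235,0,0,0],[1,0,-0.034,-0.017,0,0,0],[1,0,-0.0355,-0.0105,0,0,0],[1,0,0,0,0,0,0]]]'
python3 -m creep '[[[1,0,-0.0325,-0.004,0,0,0],[1,0,-0.0325,0,0,0,0],[1,0,-0.03,0.008,0,0,0],[1,0,-0.03,0.012,0,0,0],[1,0,0,0,0,0,0]]]'
```

```text
time: 71.35
position: [0.4659, -0.1619, 0.1262]
orientation: [1.0, -0.024, 0.002, 0.002]
contact_force: [-0.6, -3.8, 1.5]
opening: 0.027
gripper_force: 61.4
time: 71.97
position: [0.468, -0.1104, 0.1571]
orientation: [1.0, -0.023, 0.001, 0.0]
contact_force: [-0.4, -1.4, 9.4]
opening: 0.028
gripper_force: 59.5
time: 72.6
position: [0.4689, -0.0602, 0.1478]
orientation: [1.0, -0.023, -0.001, -0.0]
contact_force: [0.3, -2.0, -0.8]
opening: 0.03
gripper_force: 62.7
```

```bash
python3 -m creep '[[[0.75,0,0,0,0,0,0],[0.75,0,0,0,0,0,0],[0.75,0,0,-0.03,0,0,0],[0.75,0,0,-0.06,0,0,0],[0.75,0,0,-0.06,0,0,0]]]' >/dev/null
python3 -m creep '[[[1,0,0,0,0,0,0],[1,0,0,0,0,0,0],[1,0,0,0,0,0,0],[1,0,0,0,0,0,0],[1,0,0,0,0,0,0]]]' | head -2
python3 - <<'E'
from h import *
go(np.array([.4705,-.022,.108]),rot=down(-.046-np.pi/2))
E
```

```text
time: 73.85
position: [0.4691, -0.0613, 0.2083]
pos [ 0.4691 -0.0613  0.2083] yaw -1.619 shift [-0.0011 -0.0982  0.2508] turn [-0.    0.01 -0.02] after turn shift [-0.0011 -0.0982  0.2508]
```

```bash
python3 -m creep '[[[1,0,-0.05,0,0,0,0],[1,0,-0.048,0.05,0,0,0],[1,0,0,0.08,0,0,0],[1,0,0,0.08,0,0,0],[1,0,0,0.04,0,0,0]]]' | head -4
python3 -m creep '[[[1,0,0,0.01,0,0,0],[1,0,0,0.01,0,0,0],[1,0,0,0.006,0,0,0],[1,0,0,0.004,0,0,0],[1,0,0,0,0,0,0]]]' | head -4
python3 -m creep '[[[1,0,0,0.002,0,0,0],[1,0,0,0,0,0,0],[1,0,0,0,0,0,0],[1,0,0,0,0,0,0],[1,0,0,0,0,0,0]]]' | head -4
```

```text
time: 74.47
position: [0.4701, -0.0218, 0.1069]
orientation: [1.0, -0.024, -0.001, -0.0]
contact_force: [-0.0, -0.1, -0.4]
time: 75.1
position: [0.4717, -0.0222, 0.0973]
orientation: [1.0, -0.024, 0.0, -0.0]
contact_force: [0.1, -0.4, 1.3]
time: 75.72
position: [0.4713, -0.0222, 0.0961]
orientation: [1.0, -0.024, 0.0, -0.0]
contact_force: [0.8, 1.9, 1.9]
```

```bash
python3 -m creep '[[[1,0,0,-0.04,0,0,0],[1,0,0,-0.1,0,0,0],[1,0,0,-0.12,0,0,0],[1,0,0,-0.12,0,0,0],[1,0,0,-0.1,0,0,0]]]' >/dev/null
python3 -m creep '[[[1,0,-0.045,-0.05,0,0,0],[1,0,-0.045,-0.05,0,0,0],[1,0,0,0,0,0,0],[1,0,0,0,0,0,0],[1,0,0,0,0,0,0]]]' | head -4
python3 - <<'E'
from h import *
import pickle
c=R.from_euler('z',-.046)
cal=vision.get_calibration("wrist");im=vision.capture("wrist");cv2.imwrite("w17.png",im[:,:,::-1])
hsv=cv2.cvtColor(im,cv2.COLOR_RGB2HSV);m=cv2.inRange(hsv,(12,90,40),(32,255,255))
n,l,st,ce=cv2.connectedComponentsWithStats(m)
for i in range(1,n):
    if st[i,4]>20: print(st[i].tolist(),ce[i].round(1))
for nm,s,d in(("stud0",[.4755,.0900,.097],-1),("stud1",[.4688,-.0590,.097],1)):
    s=np.array(s)
    print(nm,"headback,headfront,tip,hinge,bar",proj(cal,s+c.apply([[0,d*x,z] for x,z in((-.041,.008),(-.011,.008),(.027,0),(-.04,0),(.035,0),(.035,-.007))])).round(0).tolist())
    print("stud top",proj(cal,s+[0,0,.018]).round(0))
g=cv2.cvtColor(im,cv2.COLOR_RGB2GRAY)
for nm,s,d in(("stud0",[.4755,.0900,.094],-1),("stud1",[.4688,-.0590,.094],1)):
    u,v=proj(cal,np.array(s)+c.apply([0,d*.035,0]))[0].round().astype(int);print(u,v)
    for y in(v-6,v,v+6):print(y,u-12,g[y,u-12:u+13].tolist())
E
```

```text
time: 76.97
position: [0.4724, 0.0132, 0.3268]
orientation: [1.0, -0.024, -0.001, 0.0]
contact_force: [0.3, 0.3, -1.2]
[391, 148, 30, 18, 405] [406.5 156.6]
[209, 150, 30, 17, 377] [221.9 157.8]
[360, 155, 17, 9, 109] [368.5 159.1]
[253, 156, 18, 10, 106] [260.9 160.9]
[78, 168, 6, 13, 24] [ 80.8 173.6]
stud0 headback,headfront,tip,hinge,bar [[209.0, 161.0], [236.0, 161.0], [272.0, 159.0], [212.0, 160.0], [279.0, 159.0], [280.0, 158.0]]
stud top [[245. 163.]]
stud1 headback,headfront,tip,hinge,bar [[421.0, 160.0], [394.0, 161.0], [358.0, 159.0], [418.0, 159.0], [351.0, 159.0], [350.0, 158.0]]
stud top [[385. 163.]]
280 159
153 268 [28, 39, 39, 37, 35, 44, 116, 134, 153, 144, 125, 91, 103, 144, 145, 144, 146, 147, 147, 146, 148, 148, 144, 149, 145]
159 268 [26, 56, 102, 100, 98, 98, 98, 88, 123, 152, 121, 87, 148, 150, 148, 148, 147, 147, 147, 145, 146, 144, 147, 147, 147]
165 268 [38, 37, 100, 102, 99, 96, 97, 104, 128, 152, 126, 89, 146, 150, 147, 147, 146, 145, 147, 147, 147, 146, 146, 147, 147]
350 159
153 338 [106, 85, 82, 95, 96, 92, 114, 120, 124, 126, 104, 79, 63, 76, 81, 72, 74, 98, 61, 35, 40, 44, 40, 28, 75]
159 338 [104, 86, 82, 94, 94, 93, 118, 121, 120, 116, 123, 122, 67, 74, 82, 73, 75, 147, 150, 150, 157, 67, 62, 70, 67]
165 338 [112, 109, 118, 116, 111, 112, 115, 93, 95, 98, 95, 157, 78, 74, 83, 74, 71, 148, 151, 147, 149, 161, 70, 32, 75]
```

```bash
python3 -c "
from rig import r
print(r.job_done())"
```

```text
the job is handed in; nothing more can be done
None
```

The job is handed in: all three modules stand in their own bays, the lid is folded fully down, and both lynch pins are pushed home with their loops swung shut. The hand-in call returned no verdict.

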